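# Pack the field-day radio caddy

## Robot

A 6-joint arm with a two-finger parallel gripper is mounted at the origin on the work surface. World frame = base frame: x ahead of the robot, y to its left, z up, the work surface at z = 0. Lengths are in m, angles in rad, forces in N, time in s.
With the tool pointing down it reaches from about 0.325 to 0.9 m from the base axis. Payload 6.1 kg.
Tool frame: the origin (TCP) lies midway between the tips of the shut fingers; the grasp point (between the pads) lies env.grip_depth behind it (env.grip_depth is the distance from the TCP to the grasp point, in m); z points along the fingers, y is the line along which they close (so a half turn about z gives the same grasp; the last joint's range is limited). The gripper opens to 87 mm and grips with 3 to 60 N. Pads are 19 mm wide; open, the fingers measure 117 mm over their backs; the gripper's body (75 mm by 190 mm) begins 51 mm behind the grasp point.
Start: joints at [1.211, 0.22, 1.526, -0, 1.395, -0.126], TCP at [0.145, 0.608, 0.187] pointing down, gripper open.
Joint ranges: [-2.98, 2.98], [-0.91, 2.08], [0.09, 2.57], [-1.24, 4.39], [0.2, 2.65], [-2.68, 2.68]. Speed limits (rad/s): [2.57, 2.57, 3.01, 3.14, 3.14, 3.14].

## Interface

Orientations are given as a unit quaternion [x, y, z, w].
In Python, from plant import env gives the robot as it stands. The module is installed in compiled form; this text tells all that it offers.
- The arm moves only by the tool drive_tool, never from a script. Its argument "motion" is a list of rows, each an object of numbers: "dx", "dy", "dz": the shift along the tool's x, y, z each as a share of 250 mm, from -1 to 1; "twist": the turn about the tool's z as a share of 360 degrees, from -1 to 1; "hand": the opening, from 0 (shut) to 1 (fully open). A call has exactly 5 rows; each row is the pose to reach, as a shift and turn from the pose commanded when the call began, along the tool's axes at that moment, turning the shorter way round; what a row does not reach only later rows make up. A row lasts 1/10 s, in which the tool goes at most 50 mm and 8.59 degrees, less where a joint would pass 70% of its speed; a pose out of reach is approached as far as the arm can. A call with a number of a shift or a turn outside -1 to 1 is refused whole. A call with a gripper value outside its range is refused whole. The fingers move at their own pace and stop on an object; the grip force is fixed at half the most. Time passes only in rows, so rows that repeat a pose let the fingers close, or fill a call up. It gives the time, the measured TCP pose, the force, the opening and the grip force at its end, in the units of the state.
- env.read_state(): the state, without advancing time (a new reading comes with each control period).
- env.capture(name): name is "scene" or "top" or "wrist"; returns the picture (420x560x3 uint8, blue, green, red); there is no depth.
- env.calibration(name): a dict with "vfov" (degrees; the focal length in pixels is half the picture's height over the tangent of half this angle, whatever the lens; pixels are square), "cx", "cy" (the principal point, pixels), "rvec" (rotation vector, rad) and "tvec" (3), from world to camera coordinates, as OpenCV has them. Camera axes: x right, y down, z forward; pixel columns grow to the right and rows downward; lengths in m; the calibration is good to about 2 mm. The wrist camera is an equidistant fisheye: a pixel r from the principal point sees the ray r / f radians off the axis. A picture is of the moment at which its call begins: read the wrist's pose just before it. calibration takes no time and is no camera call; for the wrist camera it gives the pose at the moment of the call.
- env.finish_job(): hands the job in; it is judged then, once.
Trained networks look in the newest picture that a camera, given by its name, has taken for a name from the list of things; names that differ only in an ending like _2 or _b are one class to them, and where a whole thing is asked for, a point or a joint stands for the part that bears it (a point fixed in the world has none). Each returns a list of dicts, best first, with "score" (0 to 1); they miss things now and then, are a little off and sometimes report something else, mostly with a low value. They report only what shows in the picture. A call takes as long as a camera call. They do not tell look-alikes from the thing itself.
- env.search_frame(query, camera): "xyz" ([x, y, z] in m, in world coordinates, good to about 4 mm: the middle of the surface that is visible of it).
- env.silhouettes(query, camera): "region" (420x560 bool, what is visible of it).
The state is a dict: "time_s": time; "joint_positions": joint angles; "qd": joint speeds; "effort": joint torques, N m; "tcp_pos": TCP position; "ee_rot": TCP orientation; "contact_force": force on the tool from outside, world axes, zero at the start; "moment": the same for the moment, N m; "finger_gap": finger opening in m; "grasp_force": force on a finger pad.
Only numpy, scipy, OpenCV 4.12 (cv2) and the standard library are available. Lean on these libraries where they do the work, as an engineer would, in place of code of your own. Each camera call takes 0.05 s, during which the arm holds its last target. There are 200 camera calls.

## Task

Pack the field-day caddy: stand the finned dummy load in the tub with the round well, lay the straight-through surge arrestor on its base in the ribbed tub, and set the deep parts box with the four lugs on its lid in the middle of the plain tub, with the parts box that has a bar on its lid locked down over those lugs. Set each thing down rather than dropping it, and leave the look-alikes (the smooth can, the right-angle arrestor and the smooth-lidded parts box) where they are.

Things in the scene. Friction and masses are not known exactly. Their poses are not given: they have to be found in the camera images.
- load_center (a point): Finned dummy load to be packed: aluminium, radial fins, a star from above with a round connector in the middle; 40 mm diameter, 62 mm tall, standing upright on its end; about 0.18 kg. Point at its centre, 31 mm above its underside; z up.
- inline_center (a point): Straight-through surge arrestor to be packed: aluminium block 30 (x) x 26 (y) x 26 (z) mm with a coaxial connector (up to 18 mm diameter) out of each of two opposite ends, along +x and -x, 62 mm over all; lies on the block's underside; about 0.09 kg. Point at the block's centre, 13 mm above its underside; z up. Grip across the 26 mm.
- lugbox_center (a point): Deep lidded parts box to be packed: 56 (x) x 76 (y) mm in plan, grey with a white lid fixed shut; 42 mm tall to the lid's face, plus four black tapered lugs 12 mm in diameter and 5.5 mm tall, 33 x 53 mm between centres, one near each lid corner. Underside: recess 7 mm deep, 50 x 70 mm, in a 3 mm skirt. About 0.16 kg. Point at its centre, 21 mm above its underside; z up.
- barbox_center (a point): Shallow parts box to be stacked: 56 (x) x 76 (y) mm in plan, grey with a white lid fixed shut; 28 mm tall to the lid, plus a black bar 8 x 56 x 6 mm along y on its middle. Underside: recess 7 mm deep, 50 x 70 mm, in a 3 mm skirt. It locks over the deep box's four lugs with 2.5 mm play; then their centres are 35 mm apart. About 0.11 kg. Point at its centre, 14 mm above its underside; z up.
- can_center (a point): Look-alike, leave it: smooth plain aluminium can, 40 mm diameter, 62 mm tall, upright. Point at its centre, 31 mm up.
- elbow_center (a point): Look-alike, leave it: right-angle surge arrestor, same block as the straight one but its two connectors leave along +x and -y, at right angles. Point at the block's centre, 13 mm up.
- plainbox_center (a point): Look-alike, leave it: shallow parts box, 56 (x) x 76 (y) mm in plan, grey with a white lid fixed shut; 28 mm tall, smooth lid with neither lugs nor bar. Point at its centre, 14 mm up.
- tub_round_floor (a point): Grey tub insert, 100 x 100 mm outside, fixed in the black caddy, axes along its sides; tubs side by side in any order, 104 mm apart, rims 14 mm above the desk (caddy end walls 16). Point: centre of the inner floor, 6 mm above the desk. This one is solid with one round black-floored well, 60 mm diameter and 8 mm deep: for the dummy load.
- tub_ribbed_floor (a point): Grey tub insert, 100 x 100 mm outside, fixed in the black caddy, axes along its sides; tubs side by side in any order, 104 mm apart, rims 14 mm above the desk (caddy end walls 16). Point: centre of the inner floor, 6 mm above the desk. Open, 94 x 94 mm inside, 8 mm deep, six black rubber ribs along y on its floor (point level with their tops): for the straight-through arrestor.
- tub_plain_floor (a point): Grey tub insert, 100 x 100 mm outside, fixed in the black caddy, axes along its sides; tubs side by side in any order, 104 mm apart, rims 14 mm above the desk (caddy end walls 16). Point: centre of the inner floor, 6 mm above the desk. This one is open, 94 x 94 mm inside and 8 mm deep, with a plain bare floor: for the two stacked parts boxes.
Mind the look-alikes: they are no part of the job. What is shaped like the part that bears tub_ribbed_floor but blue or pink is not meant.

How it is judged:
By the outcome, as a careful person would: the job done as asked, in the order asked, and still so for the second after the job is handed in, with the robot touching nothing.
It also fails if it takes over 120 s, if anything falls off the work surface, if the arm or the gripper's body presses on something with over 40 N, if the wrist force passes 120 N, or if a joint passes its speed limit or range.

## Working session

There is one attempt and no reset: what is moved stays moved. The work goes in short steps, Python scripts to look and compute and a tool call to move; the robot and the scene stay as the last step left them, time stands still between calls to the robot, and variables do not carry over. Pictures are saved under pics/ and viewed, at most 14 in all, crops included, and the job is handed in when it is done.

Besides the shell and the picture viewer there is one more tool, called after ">>>" as name(argument=value, ...) on one line, values as JSON. drive_tool: Moves the arm, as the interface text tells. Shift numbers are shares of 250 mm and turn numbers shares of 360 degrees, none past 1 either way. Its arguments: {"type":"object","properties":{"motion":{"type":"array"}},"required":["motion"]}

```bash
mkdir -p pics
cat > h.py <<'E'
from plant import env
import numpy as np, cv2
from scipy.spatial.transform import Rotation as R
def cal(n):
    c=env.calibration(n); f=210/np.tan(np.radians(c["vfov"])/2)
    return c,f,cv2.Rodrigues(np.array(c["rvec"],float))[0],np.array(c["tvec"],float).ravel()
def proj(n,P,C=None):
    c,f,Rm,t=C or cal(n); p=Rm@np.array(P,float)+t
    if n=="wrist":
        r=np.hypot(p[0],p[1]); th=np.arctan2(r,p[2]); s=f*th/max(r,1e-9)
        return c["cx"]+s*p[0],c["cy"]+s*p[1]
    return c["cx"]+f*p[0]/p[2],c["cy"]+f*p[1]/p[2]
def unproj(n,u,v,z,C=None):
    c,f,Rm,t=C or cal(n); x,y=(u-c["cx"])/f,(v-c["cy"])/f
    if n=="wrist":
        r=np.hypot(x,y); d=np.array([x/max(r,1e-9)*np.sin(r),y/max(r,1e-9)*np.sin(r),np.cos(r)])
    else: d=np.array([x,y,1.])
    d=Rm.T@d; o=-Rm.T@t; return o+d*(z-o[2])/d[2]
def move(P,yaw=None):
    """rows needed from current state to world P; yaw = desired tool y-axis dir angle (deg, mod 180)"""
    s=env.read_state(); Rt=R.from_quat(s["ee_rot"]); d=Rt.inv().apply(np.array(P)-s["tcp_pos"])/0.25
    tw=0
    if yaw is not None:
        ty=Rt.apply([0,1,0]); a=np.degrees(np.arctan2(ty[1],ty[0]))
        dw=(yaw-a+90)%180-90
        tw=-dw/360
    return np.round(d,4),round(tw,4)
E
python3 - <<'E'
from h import *
s=env.read_state(); print(s, env.grip_depth)
for n in ["scene","top"]:
    cv2.imwrite(f"pics/{n}0.png",env.capture(n))
    for q in "load_center inline_center lugbox_center barbox_center tub_round_floor tub_ribbed_floor tub_plain_floor".split():
        for d in env.search_frame(q,n)[:4]:
            print(n,q,round(d["score"],2),np.round(d["xyz"],3),np.round(proj(n,d["xyz"])))
E
```

```text
{'time_s': 0.0, 'joint_positions': array([ 1.21083569e+00,  2.21213231e-01,  1.52764174e+00, -8.40379726e-06,
        1.39468993e+00, -1.26090199e-01]), 'qd': array([ 0.00189214,  0.00143022, -0.00055857,  0.00123366, -0.00090175,
        0.00093934]), 'effort': array([-1.96410010e-04, -4.94604957e+01, -3.87377822e+01,  6.98484527e-02,
        5.69567434e-02, -1.42476365e-04]), 'tcp_pos': array([0.14459196, 0.60732345, 0.1856291 ]), 'ee_rot': array([ 1.16668120e-01,  9.93170477e-01, -9.48435477e-04, -2.30880107e-04]), 'contact_force': array([-0.9598861 ,  0.61548856,  0.0028654 ]), 'moment': array([ 0.0052595 , -0.00270482, -0.02825364]), 'grasp_force': 0.0, 'finger_gap': 0.08726106201038238} 0.0187
scene load_center 0.74 [0.483 0.252 0.034] [371. 195.]
scene inline_center 0.73 [ 0.487 -0.269  0.015] [175. 210.]
scene lugbox_center 0.67 [ 0.478 -0.135  0.045] [226. 197.]
scene barbox_center 0.93 [ 0.485 -0.01   0.027] [274. 202.]
scene tub_round_floor 0.75 [ 0.653 -0.085  0.016] [246. 253.]
scene tub_ribbed_floor 0.98 [0.616 0.118 0.005] [328. 240.]
scene tub_ribbed_floor 0.9 [0.332 
[... 189 characters left out ...]
172. 262.]
top load_center 0.38 [ 0.471 -0.007  0.029] [287. 261.]
top inline_center 0.69 [0.468 0.246 0.052] [172. 261.]
top inline_center 0.61 [ 0.48  -0.266  0.024] [402. 258.]
top lugbox_center 0.76 [ 0.465 -0.132  0.042] [344. 265.]
top barbox_center 0.94 [ 0.473 -0.008  0.03 ] [287. 261.]
top barbox_center 0.64 [ 0.656 -0.078  0.014] [318. 182.]
top tub_round_floor 0.92 [ 0.655 -0.077  0.014] [318. 182.]
top tub_ribbed_floor 0.94 [0.331 0.175 0.001] [206. 323.]
top tub_ribbed_floor 0.73 [0.612 0.129 0.012] [229. 200.]
top tub_ribbed_floor 0.59 [0.84  0.18  0.004] [211. 107.]
top tub_plain_floor 0.7 [0.632 0.02  0.005] [276. 192.]
top tub_plain_floor 0.19 [0.548 0.387 0.023] [116. 226.]
```

View pics/scene0.png

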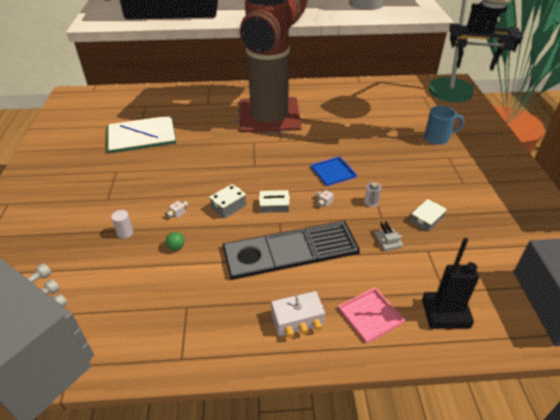

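View pics/top0.png

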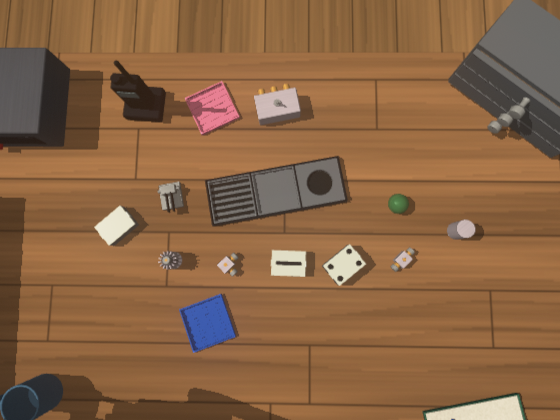

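The finned dummy load looks to be at top (170,261), with the smooth can at (462,230). The straight arrestor is at (403,259) and the elbow at (228,265). The lug box is at (344,265), the bar box at (288,263), and the smooth-lidded box at (115,225). The tubs are ribbed (232,198), plain (277,189) and round (320,182). I'll confirm these in an enlarged crop and measure yaw.

Run:
```python
from h import *
im=env.capture("top")
a=cv2.resize(im[235:295,145:425],None,fx=2.8,fy=2.8,interpolation=cv2.INTER_CUBIC)
b=cv2.resize(im[145:245,90:370],None,fx=2.8,fy=2.8,interpolation=cv2.INTER_CUBIC)
cv2.imwrite("pics/crop1.png",np.vstack([a,b]))
C=cal("top")
for q,zt in dict(load_center=.062,inline_center=.026,lugbox_center=.042,barbox_center=.028,tub_ribbed_floor=.014,tub_plain_floor=.014,tub_round_floor=.014).items():
    for d in env.silhouettes(q,"top")[:4]:
        m=d["region"].astype(np.uint8); ys,xs=np.nonzero(m)
        box=cv2.boxPoints(cv2.minAreaRect(np.c_[xs,ys].astype(np.float32)))
        w=np.array([unproj("top",u,v,zt,C)[:2] for u,v in box])
        e=w[1]-w[0]; e2=w[2]-w[1]
        print(q,round(d["score"],2),"px",round(xs.mean()),round(ys.mean()),"ctr",np.round(w.mean(0),3),"sides",*[(round(np.linalg.norm(x),3),round(np.degrees(np.arctan2(x[1],x[0]))%180,1)) for x in (e,e2)])
```

```text
load_center 0.67 px 170 260 ctr [0.471 0.248] sides (np.float64(0.046), np.float64(90.5)) (np.float64(0.039), np.float64(2.5))
inline_center 0.87 px 403 259 ctr [ 0.479 -0.265] sides (np.float64(0.062), np.float64(134.5)) (np.float64(0.029), np.float64(44.3))
inline_center 0.35 px 319 183 ctr [ 0.651 -0.08 ] sides (np.float64(0.103), np.float64(100.8)) (np.float64(0.102), np.float64(9.6))
lugbox_center 0.83 px 343 265 ctr [ 0.465 -0.131] sides (np.float64(0.081), np.float64(129.6)) (np.float64(0.059), np.float64(39.3))
barbox_center 0.96 px 288 263 ctr [ 0.467 -0.008] sides (np.float64(0.079), np.float64(90.5)) (np.float64(0.06), np.float64(0.1))
tub_ribbed_floor 0.69 px 211 108 ctr [0.834 0.177] sides (np.float64(0.103), np.float64(118.1)) (np.float64(0.106), np.float64(26.8))
tub_ribbed_floor 0.57 px 207 323 ctr [0.333 0.171] sides (np.float64(0.106), np.float64(110.4)) (np.float64(0.101), np.float64(22.0))
tub_ribbed_floor 0.56 px 231 199 ctr [0.615 0.124] sides (np.float64(0.102), np.float64(100.8)) (np.float64(0.101), np.float64(11.3))
tub_plain_floor 0.95 px 275 191 ctr [0.635 0.021] sides (np.float64(0.103), np.float64(100.4)) (np.float64(0.104), np.float64(10.0))
tub_round_floor 0.88 px 319 183 ctr [ 0.654 -0.081] sides (np.float64(0.102), np.float64(100.8)) (np.float64(0.101), np.float64(9.6))
```

View pics/crop1.png

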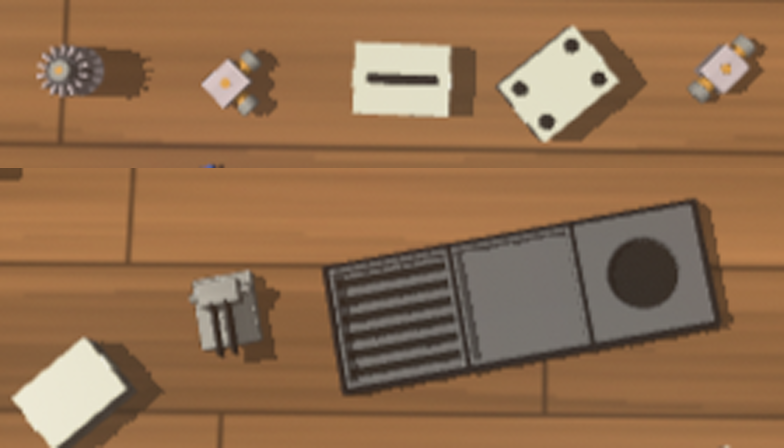

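The crop confirms all four parts: star-shaped load at (70,70), straight arrestor at (725,68), four-lug box at (560,85), and bar box at (402,78). The ribbed tub is the grey one in the caddy; the caddy x axis is at about 10.5°.

Run:
```python
from h import *
s=env.read_state(); print(R.from_quat(s["ee_rot"]).as_matrix().round(3))
print(move([.468,.247,.18],10.5), move([.468,.247,.18]))
```

```text
[[-0.973  0.232 -0.   ]
 [ 0.232  0.973  0.   ]
 [ 0.     0.    -1.   ]]
(array([-1.5921, -1.1052,  0.0269]), np.float64(0.1836)) (array([-1.5921, -1.1052,  0.0269]), 0)
```

>>> drive_tool(motion=[{"dx": -0.8,"dy": -0.55,"hand": 0.8},{"dx": -0.8,"dy": -0.55,"hand": 0.8},{"dx": -0.8,"dy": -0.55,"hand": 0.8},{"dx": -0.8,"dy": -0.55,"hand": 0.8},{"dx": -0.8,"dy": -0.55,"hand": 0.8}])

```text
schema error: expected keys dx, dy, dz, twist, hand
```

>>> drive_tool(motion=[{"dx": -0.79,"dy": -0.555,"hand": 0.8},{"dx": -0.79,"dy": -0.555,"hand": 0.8},{"dx": -0.79,"dy": -0.555,"hand": 0.8},{"dx": -0.79,"dy": -0.555,"hand": 0.8},{"dx": -0.79,"dy": -0.555,"hand": 0.8}])

```text
schema error: expected keys dx, dy, dz, twist, hand
```

```bash
cat >> h.py <<'E'
def look(q,zt,name=None):
    s=env.read_state(); C=cal("wrist"); im=env.capture("wrist")
    print("tcp",s["tcp_pos"].round(4),"t",s["time_s"],"gap",s["finger_gap"])
    if name: cv2.imwrite(f"pics/{name}.png",im)
    for d in env.silhouettes(q,"wrist")[:3]:
        m=d["region"]; 
        cs=cv2.findContours(m.astype(np.uint8),0,2)[0]; k=max(cs,key=cv2.contourArea)[:,0,:]
        w=np.array([unproj("wrist",u,v,zt,C)[:2] for u,v in k],np.float32)
        r=cv2.minAreaRect(w); b=cv2.boxPoints(r); e,e2=b[1]-b[0],b[2]-b[1]
        print("sil",round(d["score"],2),"px",k.mean(0).round(),np.round(r[0],4),*[(round(float(np.linalg.norm(x)),3),round(float(np.degrees(np.arctan2(x[1],x[0])))%180,1)) for x in (e,e2)])
    for d in env.search_frame(q,"wrist")[:3]: print("pt",round(d["score"],2),np.round(d["xyz"],4))
E
python3 - <<'E'
from h import *
look("load_center",.062,"w1")
E
```

```text
tcp [0.1448 0.608  0.1867] t 1.2 gap 0.08717934964050386
```

View pics/w1.png

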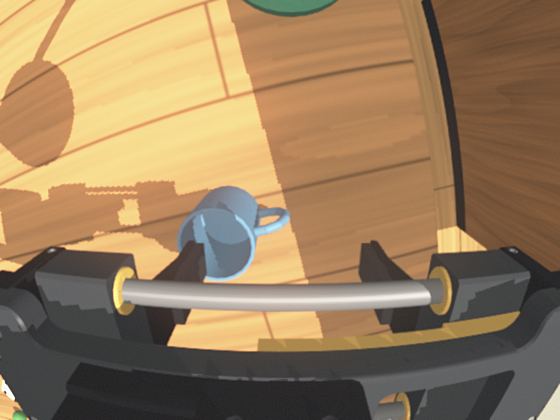

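The move was refused because every row needs all the keys. The wrist view shows only the mug at (215,230), since the arm is still at the start.

>>> drive_tool(motion=[{"dx": -0.8,"dy": -0.55,"dz": 0,"twist": 0,"hand": 0.8},{"dx": -0.8,"dy": -0.55,"dz": 0,"twist": 0,"hand": 0.8},{"dx": -0.8,"dy": -0.55,"dz": 0,"twist": 0,"hand": 0.8},{"dx": -0.8,"dy": -0.55,"dz": 0,"twist": 0,"hand": 0.8},{"dx": -0.8,"dy": -0.55,"dz": 0,"twist": 0,"hand": 0.8}])

```text
time_s: 1.85
tcp_pos: [0.3088, 0.4261, 0.1869]
ee_rot: [0.117, 0.993, 0.0, 0.0]
contact_force: [0.7, 0.5, 0.9]
finger_gap: 0.0702
grasp_force: 0.0
```

>>> drive_tool(motion=[{"dx": -0.79,"dy": -0.555,"dz": 0,"twist": 0,"hand": 0.8},{"dx": -0.79,"dy": -0.555,"dz": 0,"twist": 0,"hand": 0.8},{"dx": -0.79,"dy": -0.555,"dz": 0,"twist": 0,"hand": 0.8},{"dx": -0.79,"dy": -0.555,"dz": 0,"twist": 0,"hand": 0.8},{"dx": -0.79,"dy": -0.555,"dz": 0,"twist": 0,"hand": 0.8}])

```text
time_s: 2.35
tcp_pos: [0.469, 0.245, 0.1871]
ee_rot: [0.117, 0.993, 0.0, 0.0]
contact_force: [0.2, 0.8, 0.3]
finger_gap: 0.0694
grasp_force: 0.0
```

Run:
```python
from h import *
look("load_center",.062,"w2")
```

```text
tcp [0.469  0.245  0.1871] t 2.35 gap 0.06941549628170993
sil 0.89 px [295. 186.] [0.464  0.2584] (0.043, 177.6) (0.038, 87.6)
pt 0.85 [0.4658 0.2564 0.0559]
```

View pics/w2.png

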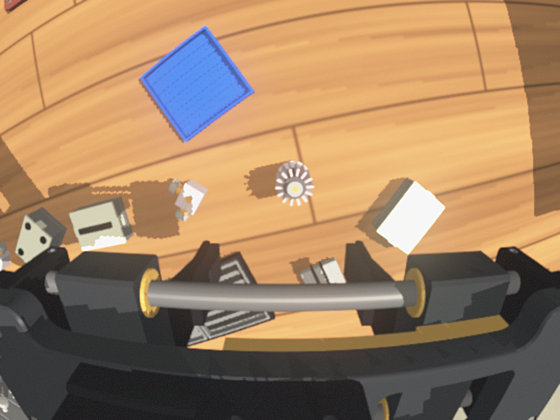

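The wrist view shows the finned load at (295,186), its connector at (294,189). The elbow is at (190,197), and the smooth-lidded box at (408,215).

Run:
```python
from h import *
print(unproj("wrist",294,189,.066),unproj("top",166.2,260,.066))
for n in("wrist","top"):
    _,_,Rm,t=cal(n); print(n,-Rm.T@t)
```

```text
[0.47002743 0.2571559  0.066     ] [0.47118048 0.25424917 0.066     ]
wrist [0.39155711 0.26413085 0.38439186]
top [ 0.46387435 -0.01286183  1.00418882]
```

>>> drive_tool(motion=[{"dx": 0.01,"dy": 0.043,"dz": 0.1,"twist": 0,"hand": 0.8},{"dx": 0.01,"dy": 0.043,"dz": 0.3,"twist": 0,"hand": 0.8},{"dx": 0.01,"dy": 0.043,"dz": 0.45,"twist": 0,"hand": 0.8},{"dx": 0.01,"dy": 0.043,"dz": 0.6,"twist": 0,"hand": 0.8},{"dx": 0.01,"dy": 0.043,"dz": 0.688,"twist": 0,"hand": 0.8}])

```text
time_s: 3.0
tcp_pos: [0.4644, 0.2586, 0.0115]
ee_rot: [0.116, 0.993, -0.001, -0.002]
contact_force: [-0.2, 0.6, 0.3]
finger_gap: 0.0695
grasp_force: 0.0
```

>>> drive_tool(motion=[{"dx": 0,"dy": 0,"dz": 0,"twist": 0,"hand": 0.3},{"dx": 0,"dy": 0,"dz": 0,"twist": 0,"hand": 0.3},{"dx": 0,"dy": 0,"dz": 0,"twist": 0,"hand": 0.3},{"dx": 0,"dy": 0,"dz": 0,"twist": 0,"hand": 0.3},{"dx": 0,"dy": 0,"dz": 0,"twist": 0,"hand": 0.3}])

```text
time_s: 3.5
tcp_pos: [0.4688, 0.2587, 0.0164]
ee_rot: [0.117, 0.993, 0.001, 0.001]
contact_force: [-0.1, -0.2, 4.7]
finger_gap: 0.0387
grasp_force: 30.0
```

Run:
```python
from h import *
s=env.read_state();print(s["grasp_force"],s["finger_gap"],s["contact_force"])
```

```text
30.01461535692215 0.03874080255943996 [-0.09197769 -0.21884623  4.74683703]
```

>>> drive_tool(motion=[{"dx": 0,"dy": 0,"dz": -0.1,"twist": 0,"hand": 0.3},{"dx": 0,"dy": 0,"dz": -0.2,"twist": 0,"hand": 0.3},{"dx": 0,"dy": 0,"dz": -0.35,"twist": 0,"hand": 0.3},{"dx": 0,"dy": 0,"dz": -0.45,"twist": 0,"hand": 0.3},{"dx": 0,"dy": 0,"dz": -0.5,"twist": 0,"hand": 0.3}])

```text
time_s: 4.0
tcp_pos: [0.4691, 0.2587, 0.143]
ee_rot: [0.117, 0.993, 0.001, 0.002]
contact_force: [0.2, 0.0, -1.3]
finger_gap: 0.0388
grasp_force: 30.0
```

>>> drive_tool(motion=[{"dx": -0.08,"dy": -0.09,"dz": 0,"twist": 0,"hand": 0.3},{"dx": -0.18,"dy": -0.2,"dz": 0,"twist": 0,"hand": 0.3},{"dx": -0.29,"dy": -0.32,"dz": 0,"twist": 0,"hand": 0.3},{"dx": -0.4,"dy": -0.44,"dz": 0,"twist": 0,"hand": 0.3},{"dx": -0.515,"dy": -0.57,"dz": 0,"twist": 0,"hand": 0.3}])

```text
time_s: 4.5
tcp_pos: [0.5596, 0.0885, 0.1388]
ee_rot: [0.116, 0.993, 0.0, -0.001]
contact_force: [-0.3, 0.0, -1.5]
finger_gap: 0.0388
grasp_force: 30.0
```

>>> drive_tool(motion=[{"dx": -0.12,"dy": -0.13,"dz": 0,"twist": 0,"hand": 0.3},{"dx": -0.24,"dy": -0.26,"dz": 0,"twist": 0,"hand": 0.3},{"dx": -0.35,"dy": -0.39,"dz": 0,"twist": 0,"hand": 0.3},{"dx": -0.45,"dy": -0.5,"dz": 0,"twist": 0,"hand": 0.3},{"dx": -0.5,"dy": -0.57,"dz": 0,"twist": 0,"hand": 0.3}])

```text
time_s: 5.0
tcp_pos: [0.6487, -0.0806, 0.1385]
ee_rot: [0.118, 0.993, -0.0, -0.001]
contact_force: [-0.2, 0.6, -3.0]
finger_gap: 0.0392
grasp_force: 30.0
```

Run:
```python
from h import *
look("tub_round_floor",.014,"w3")
print(unproj("top",319.3,182.1,.012))
```

```text
tcp [ 0.6487 -0.0806  0.1385] t 5.0 gap 0.03924565243557403
sil 0.84 px [284. 186.] [ 0.6542 -0.0807] (0.101, 100.7) (0.102, 10.7)
sil 0.55 px [427.   4.] [0.4853 0.1166] (0.009, 177.2) (0.025, 87.2)
pt 0.9 [ 0.6418 -0.0743  0.013 ]
[ 0.65530235 -0.08117836  0.012     ]
```

View pics/w3.png

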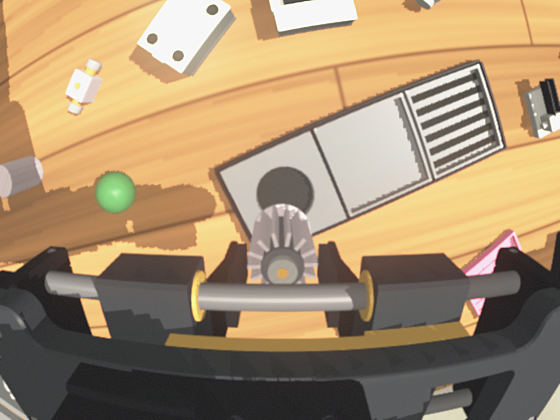

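The load is held upright at (283,260) and the round well is at (284,190). I'll shift 6 mm forward and lower it.

>>> drive_tool(motion=[{"dx": -0.023,"dy": 0.005,"dz": 0.08,"twist": 0,"hand": 0.3},{"dx": -0.023,"dy": 0.005,"dz": 0.2,"twist": 0,"hand": 0.3},{"dx": -0.023,"dy": 0.005,"dz": 0.3,"twist": 0,"hand": 0.3},{"dx": -0.023,"dy": 0.005,"dz": 0.36,"twist": 0,"hand": 0.3},{"dx": -0.023,"dy": 0.005,"dz": 0.38,"twist": 0,"hand": 0.3}])

```text
time_s: 5.65
tcp_pos: [0.6521, -0.0761, 0.0423]
ee_rot: [0.116, 0.993, 0.0, -0.002]
contact_force: [-1.0, 0.2, -2.6]
finger_gap: 0.0387
grasp_force: 30.0
```

>>> drive_tool(motion=[{"dx": 0,"dy": 0,"dz": 0.02,"twist": 0,"hand": 0.3},{"dx": 0,"dy": 0,"dz": 0.04,"twist": 0,"hand": 0.3},{"dx": 0,"dy": 0,"dz": 0.06,"twist": 0,"hand": 0.3},{"dx": 0,"dy": 0,"dz": 0.072,"twist": 0,"hand": 0.3},{"dx": 0,"dy": 0,"dz": 0.08,"twist": 0,"hand": 0.3}])

```text
time_s: 6.15
tcp_pos: [0.6544, -0.078, 0.0248]
ee_rot: [0.117, 0.993, -0.0, 0.0]
contact_force: [0.1, 1.0, -2.5]
finger_gap: 0.0391
grasp_force: 30.0
```

>>> drive_tool(motion=[{"dx": 0,"dy": -0.01,"dz": 0.002,"twist": 0,"hand": 0.3},{"dx": 0,"dy": -0.01,"dz": 0.004,"twist": 0,"hand": 0.3},{"dx": 0,"dy": -0.01,"dz": 0.007,"twist": 0,"hand": 0.3},{"dx": 0,"dy": -0.01,"dz": 0.01,"twist": 0,"hand": 0.3},{"dx": 0,"dy": -0.01,"dz": 0.01,"twist": 0,"hand": 0.3}])

```text
time_s: 6.65
tcp_pos: [0.6539, -0.0805, 0.0226]
ee_rot: [0.117, 0.993, -0.0, 0.0]
contact_force: [-0.3, -1.0, -0.5]
finger_gap: 0.0385
grasp_force: 30.0
```

>>> drive_tool(motion=[{"dx": 0,"dy": 0,"dz": 0.001,"twist": 0,"hand": 0.5},{"dx": 0,"dy": 0,"dz": 0.001,"twist": 0,"hand": 0.6},{"dx": 0,"dy": 0,"dz": 0.001,"twist": 0,"hand": 0.7},{"dx": 0,"dy": 0,"dz": 0.001,"twist": 0,"hand": 0.75},{"dx": 0,"dy": 0,"dz": 0.001,"twist": 0,"hand": 0.8}])

```text
time_s: 7.15
tcp_pos: [0.6537, -0.0804, 0.0221]
ee_rot: [0.117, 0.993, -0.0, 0.0]
contact_force: [0.2, -0.1, 0.4]
finger_gap: 0.0656
grasp_force: 0.0
```

>>> drive_tool(motion=[{"dx": 0,"dy": 0,"dz": -0.05,"twist": 0,"hand": 0.8},{"dx": 0,"dy": 0,"dz": -0.15,"twist": 0,"hand": 0.8},{"dx": 0,"dy": 0,"dz": -0.3,"twist": 0,"hand": 0.8},{"dx": 0,"dy": 0,"dz": -0.45,"twist": 0,"hand": 0.8},{"dx": 0,"dy": 0,"dz": -0.56,"twist": 0,"hand": 0.8}])

```text
time_s: 7.65
tcp_pos: [0.6548, -0.0806, 0.1662]
ee_rot: [0.117, 0.993, -0.0, 0.002]
contact_force: [0.4, -0.8, -0.6]
finger_gap: 0.0694
grasp_force: 0.0
```

Run:
```python
from h import *
print(move([.479,-.265,.15],44.5))
```

```text
(array([ 0.5135, -0.8804,  0.063 ]), np.float64(0.0892))
```

>>> drive_tool(motion=[{"dx": 0.09,"dy": -0.15,"dz": 0,"twist": 0,"hand": 0.7},{"dx": 0.19,"dy": -0.32,"dz": 0,"twist": 0,"hand": 0.7},{"dx": 0.29,"dy": -0.49,"dz": 0,"twist": 0,"hand": 0.7},{"dx": 0.38,"dy": -0.65,"dz": 0,"twist": 0,"hand": 0.7},{"dx": 0.47,"dy": -0.8,"dz": 0,"twist": 0,"hand": 0.7}])

```text
time_s: 8.15
tcp_pos: [0.4918, -0.2491, 0.1633]
ee_rot: [0.117, 0.993, -0.0, 0.001]
contact_force: [0.4, 0.2, 0.2]
finger_gap: 0.061
grasp_force: 0.0
```

>>> drive_tool(motion=[{"dx": 0.04,"dy": -0.08,"dz": 0.02,"twist": 0.02,"hand": 0.7},{"dx": 0.04,"dy": -0.08,"dz": 0.04,"twist": 0.04,"hand": 0.7},{"dx": 0.04,"dy": -0.08,"dz": 0.06,"twist": 0.06,"hand": 0.7},{"dx": 0.04,"dy": -0.08,"dz": 0.06,"twist": 0.08,"hand": 0.7},{"dx": 0.04,"dy": -0.08,"dz": 0.06,"twist": 0.089,"hand": 0.7}])

```text
time_s: 8.65
tcp_pos: [0.4786, -0.2651, 0.1479]
ee_rot: [0.388, 0.922, -0.0, 0.0]
contact_force: [0.2, -0.3, 0.5]
finger_gap: 0.0612
grasp_force: 0.0
```

Run:
```python
from h import *
look("inline_center",.02,"w4")
```

```text
tcp [ 0.4786 -0.2651  0.1479] t 8.65 gap 0.061189972264768674
sil 0.91 px [282. 187.] [ 0.4779 -0.2655] (0.064, 134.8) (0.026, 44.8)
pt 0.73 [ 0.4738 -0.2632  0.0278]
```

View pics/w4.png

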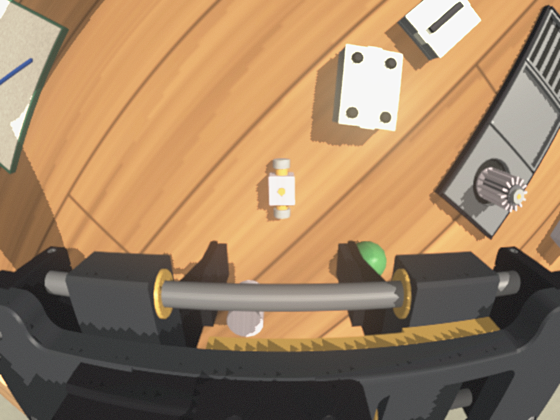

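The straight arrestor is at (282,190), lined up with the fingers, and the load is standing in the well at (500,190). Descending.

>>> drive_tool(motion=[{"dx": 0,"dy": 0,"dz": 0.1,"twist": 0,"hand": 0.7},{"dx": 0,"dy": 0,"dz": 0.25,"twist": 0,"hand": 0.7},{"dx": 0,"dy": 0,"dz": 0.38,"twist": 0,"hand": 0.7},{"dx": 0,"dy": 0,"dz": 0.47,"twist": 0,"hand": 0.7},{"dx": 0,"dy": 0,"dz": 0.5,"twist": 0,"hand": 0.7}])

```text
time_s: 9.3
tcp_pos: [0.4769, -0.2635, 0.0195]
ee_rot: [0.385, 0.923, 0.001, -0.002]
contact_force: [-0.4, 0.8, -0.7]
finger_gap: 0.0608
grasp_force: 0.0
```

>>> drive_tool(motion=[{"dx": 0,"dy": 0,"dz": 0.02,"twist": 0,"hand": 0.7},{"dx": 0,"dy": 0,"dz": 0.04,"twist": 0,"hand": 0.7},{"dx": 0,"dy": 0,"dz": 0.055,"twist": 0,"hand": 0.7},{"dx": 0,"dy": 0,"dz": 0.065,"twist": 0,"hand": 0.7},{"dx": 0,"dy": 0,"dz": 0.068,"twist": 0,"hand": 0.7}])

```text
time_s: 9.8
tcp_pos: [0.4789, -0.2651, 0.0053]
ee_rot: [0.386, 0.922, -0.0, 0.0]
contact_force: [0.3, -0.0, -0.1]
finger_gap: 0.0607
grasp_force: 0.0
```

>>> drive_tool(motion=[{"dx": 0,"dy": 0,"dz": 0,"twist": 0,"hand": 0.5},{"dx": 0,"dy": 0,"dz": 0,"twist": 0,"hand": 0.3},{"dx": 0,"dy": 0,"dz": 0,"twist": 0,"hand": 0.1},{"dx": 0,"dy": 0,"dz": 0,"twist": 0,"hand": 0.1},{"dx": 0,"dy": 0,"dz": 0,"twist": 0,"hand": 0.1}])

```text
time_s: 10.3
tcp_pos: [0.4787, -0.2649, 0.0051]
ee_rot: [0.386, 0.922, -0.0, 0.0]
contact_force: [-0.4, -0.4, 0.4]
finger_gap: 0.0287
grasp_force: 0.0
```

>>> drive_tool(motion=[{"dx": 0,"dy": 0,"dz": 0,"twist": 0,"hand": 0.1},{"dx": 0,"dy": 0,"dz": 0,"twist": 0,"hand": 0.1},{"dx": 0,"dy": 0,"dz": -0.1,"twist": 0,"hand": 0.1},{"dx": 0,"dy": 0,"dz": -0.25,"twist": 0,"hand": 0.1},{"dx": 0,"dy": 0,"dz": -0.4,"twist": 0,"hand": 0.1}])

```text
time_s: 10.8
tcp_pos: [0.478, -0.2643, 0.1054]
ee_rot: [0.386, 0.922, 0.0, -0.001]
contact_force: [0.2, -0.4, 0.2]
finger_gap: 0.0096
grasp_force: 0.0
```

Run:
```python
from h import *
s=env.read_state();print(s["grasp_force"],s["finger_gap"],s["contact_force"])
print(move([.55,-.02,.14],100.8),move([.615,.124,.14],100.8))
```

```text
0.0 0.009556271997821905 [ 0.16159732 -0.36532537  0.21608103]
(array([ 0.4944,  0.891 , -0.1377]), np.float64(-0.1562)) (array([ 0.7224,  1.4804, -0.1374]), np.float64(-0.1562))
```

The fingers closed on nothing, so I'll look again.

>>> drive_tool(motion=[{"dx": 0,"dy": 0,"dz": -0.15,"twist": 0,"hand": 0.7},{"dx": 0,"dy": 0,"dz": -0.17,"twist": 0,"hand": 0.7},{"dx": 0,"dy": 0,"dz": -0.17,"twist": 0,"hand": 0.7},{"dx": 0,"dy": 0,"dz": -0.17,"twist": 0,"hand": 0.7},{"dx": 0,"dy": 0,"dz": -0.17,"twist": 0,"hand": 0.7}])

```text
time_s: 11.3
tcp_pos: [0.4775, -0.264, 0.1454]
ee_rot: [0.386, 0.922, 0.0, -0.002]
contact_force: [-0.7, 0.0, -0.5]
finger_gap: 0.0411
grasp_force: 0.0
```

Run:
```python
from h import *
look("inline_center",.02)
im=env.capture("wrist"); t=env.capture("top")
a=cv2.resize(im[100:310,140:420],(784,588//2*2))[:588]
cv2.imwrite("pics/w5.png",np.hstack([cv2.resize(im[130:300,200:370],(400,400)),cv2.resize(t[220:290,370:440],(400,400),interpolation=cv2.INTER_CUBIC)]))
for d in env.search_frame("inline_center","top")[:2]: print(d)
```

```text
tcp [ 0.4775 -0.264   0.1454] t 11.3 gap 0.041059709172595917
sil 0.74 px [280. 190.] [ 0.4777 -0.2657] (0.065, 132.7) (0.027, 42.7)
pt 0.96 [ 0.4732 -0.2652  0.0292]
{'xyz': [0.4725, -0.2554, 0.0253], 'score': 0.74}
{'xyz': [0.4629, -0.1302, 0.0436], 'score': 0.57}
```

View pics/w5.png

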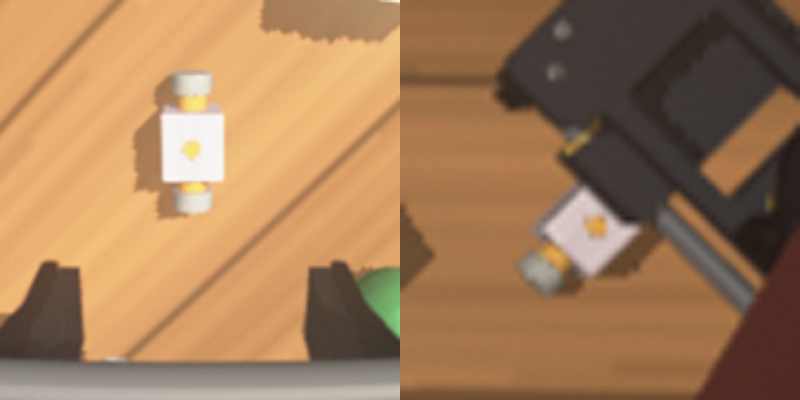

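The arrestor hasn't moved and is still centred. I lifted before any grip force had built up, and the grip was high on the block. I'll go lower and check the force before lifting.

>>> drive_tool(motion=[{"dx": -0.005,"dy": -0.003,"dz": 0.1,"twist": 0,"hand": 0.6},{"dx": -0.005,"dy": -0.003,"dz": 0.25,"twist": 0,"hand": 0.6},{"dx": -0.005,"dy": -0.003,"dz": 0.38,"twist": 0,"hand": 0.6},{"dx": -0.005,"dy": -0.003,"dz": 0.47,"twist": 0,"hand": 0.6},{"dx": -0.005,"dy": -0.003,"dz": 0.5,"twist": 0,"hand": 0.6}])

```text
time_s: 12.1
tcp_pos: [0.4769, -0.2647, 0.0194]
ee_rot: [0.386, 0.922, 0.001, -0.003]
contact_force: [-0.5, 0.5, -0.6]
finger_gap: 0.0521
grasp_force: 0.0
```

>>> drive_tool(motion=[{"dx": 0,"dy": 0,"dz": 0.02,"twist": 0,"hand": 0.6},{"dx": 0,"dy": 0,"dz": 0.04,"twist": 0,"hand": 0.6},{"dx": 0,"dy": 0,"dz": 0.055,"twist": 0,"hand": 0.6},{"dx": 0,"dy": 0,"dz": 0.065,"twist": 0,"hand": 0.6},{"dx": 0,"dy": 0,"dz": 0.068,"twist": 0,"hand": 0.6}])

```text
time_s: 12.6
tcp_pos: [0.4793, -0.2665, 0.0059]
ee_rot: [0.386, 0.922, -0.0, 0.0]
contact_force: [0.0, -0.1, 0.0]
finger_gap: 0.0523
grasp_force: 0.0
```

Run:
```python
from h import *
print(env.read_state()["tcp_pos"],env.read_state()["finger_gap"])
im=env.capture("wrist"); sc=env.capture("scene")
cv2.imwrite("pics/w6.png",np.hstack([cv2.resize(im[170:340,180:390],(500,405)),cv2.resize(sc[175:245,145:215],(300,405),interpolation=cv2.INTER_CUBIC)]))
print([(round(a),round(b)) for a,b in [proj("wrist",p) for p in ([.478,-.2655,.026],env.read_state()["tcp_pos"])]])
```

```text
[ 0.4792978  -0.26650253  0.00587118] 0.05226276797569275
[(282, 246), (282, 236)]
```

View pics/w6.png

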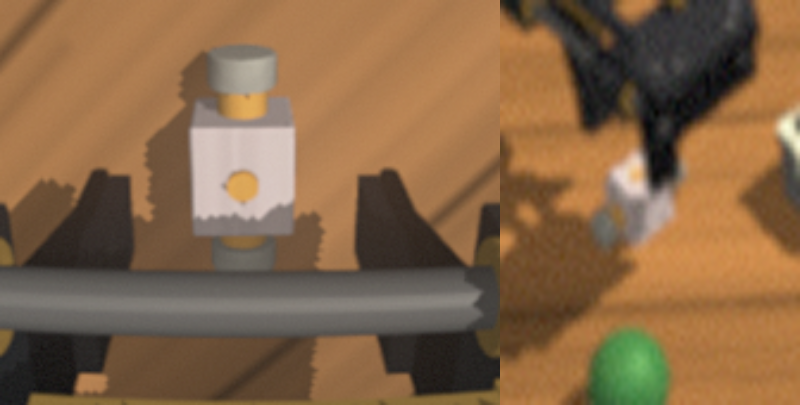

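The block is straddled and aligned: knob at (282,247) as projected, with the finger tips on either side. Lowering 3 mm, then closing.

>>> drive_tool(motion=[{"dx": 0,"dy": 0,"dz": 0.004,"twist": 0,"hand": 0.5},{"dx": 0,"dy": 0,"dz": 0.008,"twist": 0,"hand": 0.4},{"dx": 0,"dy": 0,"dz": 0.012,"twist": 0,"hand": 0.2},{"dx": 0,"dy": 0,"dz": 0.012,"twist": 0,"hand": 0.2},{"dx": 0,"dy": 0,"dz": 0.012,"twist": 0,"hand": 0.2}])

```text
time_s: 13.2
tcp_pos: [0.479, -0.2663, 0.0024]
ee_rot: [0.386, 0.922, 0.0, -0.0]
contact_force: [-0.2, 0.5, 0.2]
finger_gap: 0.0216
grasp_force: 0.0
```

>>> drive_tool(motion=[{"dx": 0,"dy": 0,"dz": 0,"twist": 0,"hand": 0.2},{"dx": 0,"dy": 0,"dz": 0,"twist": 0,"hand": 0.2},{"dx": 0,"dy": 0,"dz": 0,"twist": 0,"hand": 0.2},{"dx": 0,"dy": 0,"dz": 0,"twist": 0,"hand": 0.2},{"dx": 0,"dy": 0,"dz": 0,"twist": 0,"hand": 0.2}])

```text
time_s: 13.7
tcp_pos: [0.479, -0.2663, 0.0025]
ee_rot: [0.386, 0.922, -0.0, 0.0]
contact_force: [0.4, 0.2, 0.0]
finger_gap: 0.0172
grasp_force: 0.0
```

Run:
```python
from h import *
print(env.read_state()["tcp_pos"],env.read_state()["finger_gap"])
im=env.capture("wrist"); sc=env.capture("scene")
cv2.imwrite("pics/w7.png",np.hstack([cv2.resize(im[170:340,180:390],(500,405)),cv2.resize(sc[175:245,145:215],(300,405),interpolation=cv2.INTER_CUBIC)]))
```

```text
[ 0.47903358 -0.26628941  0.00250783] 0.017209234593663556
```

View pics/w7.png

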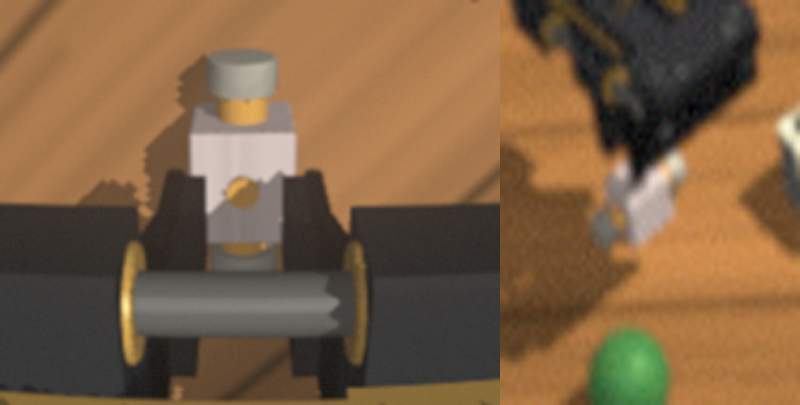

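In this view the fingers lie over the block's top face (inner edges at 205 and 283 in the crop). The tips must be above the block despite the TCP reading. I'll measure the actual tip height from the finger separation.

Run:
```python
from h import *
C=cal("wrist"); print("tcp px",proj("wrist",env.read_state()["tcp_pos"],C), "cam",-C[2].T@C[3])
for z in (0,.01,.02,.03,.04,.05,.06):
    a,b=unproj("wrist",235.9,243.5,z,C),unproj("wrist",330.4,243.5,z,C)
    c,d=unproj("wrist",266.1,245.6,z,C),unproj("wrist",298.9,245.6,z,C)
    print(z,np.linalg.norm(a-b).round(4),np.linalg.norm(c-d).round(4),((a+b)/2).round(4))
s=env.read_state(); print(s["joint_positions"],s["ee_rot"])
```

```text
tcp px (np.float64(282.19755748685634), np.float64(235.54999549496503)) cam [ 0.42320267 -0.20938776  0.20011798]
0 0.0637 0.022 [ 0.4843 -0.2708  0.    ]
0.01 0.0605 0.0209 [ 0.4813 -0.2677  0.01  ]
0.02 0.0573 0.0198 [ 0.4782 -0.2646  0.02  ]
0.03 0.0541 0.0187 [ 0.4752 -0.2616  0.03  ]
0.04 0.0509 0.0176 [ 0.4721 -0.2585  0.04  ]
0.05 0.0478 0.0165 [ 0.4691 -0.2554  0.05  ]
0.06 0.0446 0.0154 [ 0.466  -0.2524  0.06  ]
[-6.51276274e-01  2.48969902e-01  1.86751317e+00 -8.49504726e-06
  1.02511825e+00 -1.42904927e+00] [ 3.86200975e-01  9.22414661e-01 -2.42188841e-06 -5.10660165e-06]
```

The tips sit about 35 mm above the stated TCP, so the load was held by its top. I'll open and descend carefully past the nominal desk height, watching the force.

>>> drive_tool(motion=[{"dx": 0,"dy": 0,"dz": 0,"twist": 0,"hand": 0.6},{"dx": 0,"dy": 0,"dz": 0,"twist": 0,"hand": 0.6},{"dx": 0,"dy": 0,"dz": 0,"twist": 0,"hand": 0.6},{"dx": 0,"dy": 0,"dz": 0,"twist": 0,"hand": 0.6},{"dx": 0,"dy": 0,"dz": 0,"twist": 0,"hand": 0.6}])

```text
time_s: 14.3
tcp_pos: [0.479, -0.2663, 0.0025]
ee_rot: [0.386, 0.922, -0.0, 0.0]
contact_force: [0.8, -0.5, -0.3]
finger_gap: 0.048
grasp_force: 0.0
```

>>> drive_tool(motion=[{"dx": 0,"dy": 0,"dz": 0.015,"twist": 0,"hand": 0.6},{"dx": 0,"dy": 0,"dz": 0.03,"twist": 0,"hand": 0.6},{"dx": 0,"dy": 0,"dz": 0.045,"twist": 0,"hand": 0.6},{"dx": 0,"dy": 0,"dz": 0.06,"twist": 0,"hand": 0.6},{"dx": 0,"dy": 0,"dz": 0.06,"twist": 0,"hand": 0.6}])

```text
time_s: 14.8
tcp_pos: [0.4784, -0.2658, -0.0134]
ee_rot: [0.386, 0.922, 0.0, -0.001]
contact_force: [-0.5, -0.1, -0.8]
finger_gap: 0.052
grasp_force: 0.0
```

Run:
```python
from h import *
im=env.capture("wrist"); sc=env.capture("scene")
cv2.imwrite("pics/w8.png",np.hstack([cv2.resize(im[170:340,180:390],(500,405)),cv2.resize(sc[175:245,145:215],(300,405),interpolation=cv2.INTER_CUBIC)]))
print(env.read_state()["contact_force"],env.read_state()["tcp_pos"])
```

```text
[-0.32131919  1.18900257 -0.18140173] [ 0.47884732 -0.26614191 -0.01274789]
```

View pics/w8.png

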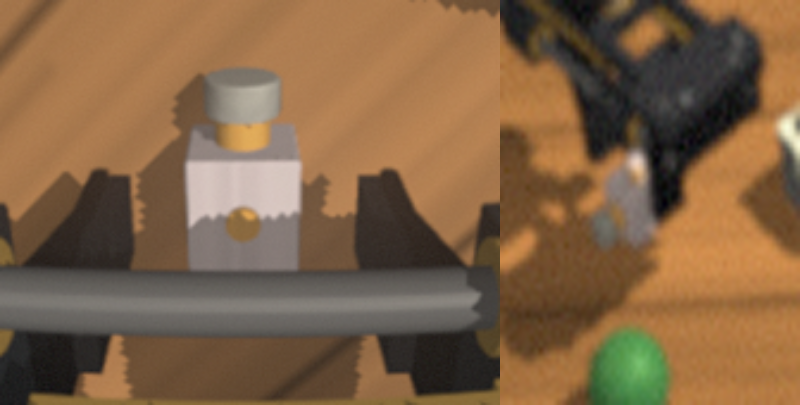

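The TCP is 13 mm below nominal with no contact, and the finger and block scales now match, so the tips are at the block-top height. I'll go about 15 mm lower and grip.

>>> drive_tool(motion=[{"dx": 0,"dy": 0,"dz": 0.015,"twist": 0,"hand": 0.6},{"dx": 0,"dy": 0,"dz": 0.03,"twist": 0,"hand": 0.6},{"dx": 0,"dy": 0,"dz": 0.045,"twist": 0,"hand": 0.6},{"dx": 0,"dy": 0,"dz": 0.06,"twist": 0,"hand": 0.6},{"dx": 0,"dy": 0,"dz": 0.06,"twist": 0,"hand": 0.5}])

```text
time_s: 15.4
tcp_pos: [0.4785, -0.2659, -0.0283]
ee_rot: [0.386, 0.922, 0.0, -0.001]
contact_force: [0.4, 0.7, -1.0]
finger_gap: 0.0489
grasp_force: 0.0
```

>>> drive_tool(motion=[{"dx": 0,"dy": 0,"dz": 0,"twist": 0,"hand": 0.2},{"dx": 0,"dy": 0,"dz": 0,"twist": 0,"hand": 0.2},{"dx": 0,"dy": 0,"dz": 0,"twist": 0,"hand": 0.2},{"dx": 0,"dy": 0,"dz": 0,"twist": 0,"hand": 0.2},{"dx": 0,"dy": 0,"dz": 0,"twist": 0,"hand": 0.2}])

```text
time_s: 15.9
tcp_pos: [0.4792, -0.2664, -0.0273]
ee_rot: [0.386, 0.922, -0.0, 0.0]
contact_force: [-0.5, 0.7, -0.2]
finger_gap: 0.0259
grasp_force: 30.0
```

>>> drive_tool(motion=[{"dx": 0,"dy": 0,"dz": 0,"twist": 0,"hand": 0.2},{"dx": 0,"dy": 0,"dz": 0,"twist": 0,"hand": 0.2},{"dx": 0,"dy": 0,"dz": 0,"twist": 0,"hand": 0.2},{"dx": 0,"dy": 0,"dz": 0,"twist": 0,"hand": 0.2},{"dx": 0,"dy": 0,"dz": 0,"twist": 0,"hand": 0.2}])

```text
time_s: 16.4
tcp_pos: [0.4792, -0.2664, -0.0273]
ee_rot: [0.386, 0.922, -0.0, 0.0]
contact_force: [-0.4, 0.1, 3.9]
finger_gap: 0.0258
grasp_force: 30.0
```

>>> drive_tool(motion=[{"dx": 0,"dy": 0,"dz": -0.06,"twist": 0,"hand": 0.2},{"dx": 0,"dy": 0,"dz": -0.2,"twist": 0,"hand": 0.2},{"dx": 0,"dy": 0,"dz": -0.36,"twist": 0,"hand": 0.2},{"dx": 0,"dy": 0,"dz": -0.5,"twist": 0,"hand": 0.2},{"dx": 0,"dy": 0,"dz": -0.56,"twist": 0,"hand": 0.2}])

```text
time_s: 16.9
tcp_pos: [0.4809, -0.2676, 0.1172]
ee_rot: [0.386, 0.922, -0.001, 0.003]
contact_force: [-0.6, 0.2, -1.0]
finger_gap: 0.0253
grasp_force: 30.0
```

>>> drive_tool(motion=[{"dx": 0.05,"dy": 0.1,"dz": 0,"twist": 0,"hand": 0.2},{"dx": 0.12,"dy": 0.25,"dz": 0,"twist": 0,"hand": 0.2},{"dx": 0.2,"dy": 0.41,"dz": 0,"twist": 0,"hand": 0.2},{"dx": 0.28,"dy": 0.58,"dz": 0,"twist": 0,"hand": 0.2},{"dx": 0.36,"dy": 0.74,"dz": 0,"twist": 0,"hand": 0.2}])

```text
time_s: 17.4
tcp_pos: [0.5473, -0.0704, 0.1118]
ee_rot: [0.386, 0.922, -0.0, -0.001]
contact_force: [-0.0, -0.5, -0.7]
finger_gap: 0.0259
grasp_force: 30.0
```

>>> drive_tool(motion=[{"dx": 0.08,"dy": 0.16,"dz": 0,"twist": -0.022,"hand": 0.2},{"dx": 0.16,"dy": 0.32,"dz": 0,"twist": -0.044,"hand": 0.2},{"dx": 0.24,"dy": 0.48,"dz": 0,"twist": -0.066,"hand": 0.2},{"dx": 0.32,"dy": 0.64,"dz": 0,"twist": -0.088,"hand": 0.2},{"dx": 0.362,"dy": 0.74,"dz": 0,"twist": -0.11,"hand": 0.2}])

```text
time_s: 17.9
tcp_pos: [0.6155, 0.1253, 0.1115]
ee_rot: [0.047, 0.999, 0.0, -0.001]
contact_force: [-0.2, -0.1, -1.0]
finger_gap: 0.0258
grasp_force: 30.0
```

>>> drive_tool(motion=[{"dx": 0,"dy": 0,"dz": 0,"twist": -0.02,"hand": 0.2},{"dx": 0,"dy": 0,"dz": 0,"twist": -0.035,"hand": 0.2},{"dx": 0,"dy": 0,"dz": 0,"twist": -0.046,"hand": 0.2},{"dx": 0,"dy": 0,"dz": 0,"twist": -0.046,"hand": 0.2},{"dx": 0,"dy": 0,"dz": 0,"twist": -0.046,"hand": 0.2}])

```text
time_s: 18.4
tcp_pos: [0.6154, 0.1219, 0.1117]
ee_rot: [-0.092, 0.996, 0.0, -0.001]
contact_force: [0.8, 0.6, -0.8]
finger_gap: 0.0259
grasp_force: 30.0
```

Run:
```python
from h import *
look("tub_ribbed_floor",.014)
print(move([.615,.124,0],100.8))
s=env.read_state();print(s["grasp_force"],s["finger_gap"])
```

```text
tcp [0.6154 0.1219 0.1117] t 18.4 gap 0.025900387535699416
sil 0.95 px [284. 211.] [0.6147 0.1238] (0.1, 100.7) (0.1, 10.7)
sil 0.59 px [311. 334.] [0.7689 0.1834] (0.028, 98.8) (0.009, 8.8)
pt 0.65 [0.781  0.1898 0.0061]
pt 0.56 [0.6091 0.1223 0.0033]
(array([0.0011, 0.009 , 0.449 ]), np.float64(-0.0004))
29.997820258140564 0.026081247524638872
```

>>> drive_tool(motion=[{"dx": 0.001,"dy": 0.008,"dz": 0.1,"twist": 0,"hand": 0.2},{"dx": 0.001,"dy": 0.008,"dz": 0.23,"twist": 0,"hand": 0.2},{"dx": 0.001,"dy": 0.008,"dz": 0.35,"twist": 0,"hand": 0.2},{"dx": 0.001,"dy": 0.008,"dz": 0.42,"twist": 0,"hand": 0.2},{"dx": 0.001,"dy": 0.008,"dz": 0.44,"twist": 0,"hand": 0.2}])

```text
time_s: 19.05
tcp_pos: [0.6133, 0.1236, -0.0001]
ee_rot: [-0.093, 0.996, 0.0, -0.002]
contact_force: [-0.8, -0.0, -1.1]
finger_gap: 0.0255
grasp_force: 30.0
```

>>> drive_tool(motion=[{"dx": 0,"dy": 0,"dz": 0.025,"twist": 0,"hand": 0.2},{"dx": 0,"dy": 0,"dz": 0.05,"twist": 0,"hand": 0.2},{"dx": 0,"dy": 0,"dz": 0.07,"twist": 0,"hand": 0.2},{"dx": 0,"dy": 0,"dz": 0.08,"twist": 0,"hand": 0.2},{"dx": 0,"dy": 0,"dz": 0.083,"twist": 0,"hand": 0.2}])

```text
time_s: 19.55
tcp_pos: [0.6155, 0.1239, -0.0181]
ee_rot: [-0.093, 0.996, 0.0, 0.0]
contact_force: [0.1, 0.1, -0.4]
finger_gap: 0.0256
grasp_force: 30.0
```

>>> drive_tool(motion=[{"dx": 0,"dy": 0,"dz": 0.004,"twist": 0,"hand": 0.2},{"dx": 0,"dy": 0,"dz": 0.008,"twist": 0,"hand": 0.2},{"dx": 0,"dy": 0,"dz": 0.012,"twist": 0,"hand": 0.2},{"dx": 0,"dy": 0,"dz": 0.013,"twist": 0,"hand": 0.2},{"dx": 0,"dy": 0,"dz": 0.013,"twist": 0,"hand": 0.2}])

```text
time_s: 20.05
tcp_pos: [0.6155, 0.1239, -0.0213]
ee_rot: [-0.093, 0.996, 0.0, 0.0]
contact_force: [-0.3, 0.4, 0.9]
finger_gap: 0.0259
grasp_force: 30.0
```

>>> drive_tool(motion=[{"dx": 0,"dy": 0,"dz": 0,"twist": 0,"hand": 0.35},{"dx": 0,"dy": 0,"dz": 0,"twist": 0,"hand": 0.4},{"dx": 0,"dy": 0,"dz": 0,"twist": 0,"hand": 0.45},{"dx": 0,"dy": 0,"dz": 0,"twist": 0,"hand": 0.45},{"dx": 0,"dy": 0,"dz": 0,"twist": 0,"hand": 0.45}])

```text
time_s: 20.55
tcp_pos: [0.6154, 0.1239, -0.0215]
ee_rot: [-0.093, 0.996, -0.0, 0.0]
contact_force: [-1.0, -0.3, -0.1]
finger_gap: 0.0384
grasp_force: 0.0
```

>>> drive_tool(motion=[{"dx": 0,"dy": 0,"dz": -0.06,"twist": 0,"hand": 0.45},{"dx": 0,"dy": 0,"dz": -0.18,"twist": 0,"hand": 0.45},{"dx": 0,"dy": 0,"dz": -0.34,"twist": 0,"hand": 0.6},{"dx": 0,"dy": 0,"dz": -0.5,"twist": 0,"hand": 0.9},{"dx": 0,"dy": 0,"dz": -0.6,"twist": 0,"hand": 1}])

```text
time_s: 21.05
tcp_pos: [0.6172, 0.1241, 0.1337]
ee_rot: [-0.093, 0.996, -0.0, 0.003]
contact_force: [1.0, -0.6, 0.4]
finger_gap: 0.0555
grasp_force: 0.0
```

Run:
```python
from h import *
print(move([.464,-.131,.13],39.3))
```

```text
(array([ 0.7921, -0.8884,  0.0111]), np.float64(0.1706))
```

>>> drive_tool(motion=[{"dx": 0.08,"dy": -0.09,"dz": 0,"twist": 0,"hand": 1},{"dx": 0.18,"dy": -0.2,"dz": 0,"twist": 0,"hand": 1},{"dx": 0.29,"dy": -0.32,"dz": 0,"twist": 0,"hand": 1},{"dx": 0.4,"dy": -0.45,"dz": 0,"twist": 0,"hand": 1},{"dx": 0.5,"dy": -0.56,"dz": 0,"twist": 0,"hand": 1}])

```text
time_s: 21.55
tcp_pos: [0.5179, -0.0384, 0.1298]
ee_rot: [-0.094, 0.996, -0.0, 0.001]
contact_force: [0.5, 0.1, -0.1]
finger_gap: 0.086
grasp_force: 0.0
```

>>> drive_tool(motion=[{"dx": 0.09,"dy": -0.1,"dz": 0,"twist": 0.022,"hand": 1},{"dx": 0.17,"dy": -0.2,"dz": 0,"twist": 0.044,"hand": 1},{"dx": 0.25,"dy": -0.28,"dz": 0,"twist": 0.066,"hand": 1},{"dx": 0.29,"dy": -0.33,"dz": 0,"twist": 0.088,"hand": 1},{"dx": 0.29,"dy": -0.33,"dz": 0,"twist": 0.11,"hand": 1}])

```text
time_s: 22.05
tcp_pos: [0.4621, -0.1335, 0.1299]
ee_rot: [0.253, 0.967, -0.0, 0.001]
contact_force: [0.9, 0.6, -0.2]
finger_gap: 0.087
grasp_force: 0.0
```

>>> drive_tool(motion=[{"dx": 0,"dy": 0,"dz": 0,"twist": 0.022,"hand": 1},{"dx": 0,"dy": 0,"dz": 0,"twist": 0.044,"hand": 1},{"dx": 0,"dy": 0,"dz": 0,"twist": 0.06,"hand": 1},{"dx": 0,"dy": 0,"dz": 0,"twist": 0.06,"hand": 1},{"dx": 0,"dy": 0,"dz": 0,"twist": 0.06,"hand": 1}])

```text
time_s: 22.55
tcp_pos: [0.4629, -0.1316, 0.1293]
ee_rot: [0.425, 0.905, -0.0, 0.001]
contact_force: [-0.7, 0.2, 0.6]
finger_gap: 0.0868
grasp_force: 0.0
```

Run:
```python
from h import *
look("lugbox_center",.042,"w9")
```

```text
tcp [ 0.4629 -0.1316  0.1293] t 22.55 gap 0.08675351320261936
pt 0.72 [ 0.465  -0.1283  0.0445]
```

View pics/w9.png

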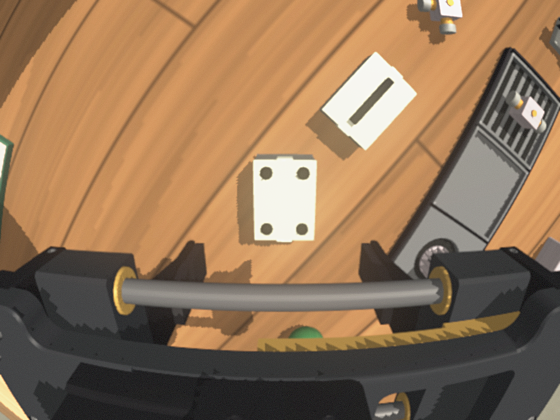

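The view shows the arrestor lying in the ribbed tub at (530,112) and the load in the well at (437,258). The lug box is square to the gripper, with lugs at (266,173), (303,173), (303,229) and (266,229).

Run:
```python
from h import *
w=np.array([unproj("wrist",u,v,.0475)[:2] for u,v in [(266,173.5),(303,173.5),(303,229.5),(266,229.5)]])
c=w.mean(0); e=w[0]-w[3]; print(c,np.degrees(np.arctan2(e[1],e[0])),[np.linalg.norm(w[i]-w[i-1]) for i in range(4)])
print(move([c[0],c[1],-.021]))
```

```text
[ 0.46481532 -0.13081442] 128.80091835072128 [np.float64(0.05218148774621492), np.float64(0.032313370572756475), np.float64(0.05220847844769906), np.float64(0.03398270680033387)]
(array([-0.0028,  0.0079,  0.5993]), 0)
```

>>> drive_tool(motion=[{"dx": -0.003,"dy": 0.008,"dz": 0.1,"twist": 0,"hand": 1},{"dx": -0.003,"dy": 0.008,"dz": 0.25,"twist": 0,"hand": 1},{"dx": -0.003,"dy": 0.008,"dz": 0.38,"twist": 0,"hand": 1},{"dx": -0.003,"dy": 0.008,"dz": 0.47,"twist": 0,"hand": 1},{"dx": -0.003,"dy": 0.008,"dz": 0.5,"twist": 0,"hand": 1}])

```text
time_s: 23.2
tcp_pos: [0.4625, -0.1297, 0.0008]
ee_rot: [0.426, 0.905, -0.0, -0.003]
contact_force: [-0.7, 0.1, 0.7]
finger_gap: 0.0868
grasp_force: 0.0
```

>>> drive_tool(motion=[{"dx": 0,"dy": 0,"dz": 0.03,"twist": 0,"hand": 1},{"dx": 0,"dy": 0,"dz": 0.06,"twist": 0,"hand": 1},{"dx": 0,"dy": 0,"dz": 0.09,"twist": 0,"hand": 1},{"dx": 0,"dy": 0,"dz": 0.1,"twist": 0,"hand": 1},{"dx": 0,"dy": 0,"dz": 0.1,"twist": 0,"hand": 1}])

```text
time_s: 23.7
tcp_pos: [0.4647, -0.1308, -0.0215]
ee_rot: [0.426, 0.905, -0.0, -0.0]
contact_force: [-0.1, -0.5, -0.0]
finger_gap: 0.0874
grasp_force: 0.0
```

>>> drive_tool(motion=[{"dx": 0,"dy": 0,"dz": 0,"twist": 0,"hand": 0.8},{"dx": 0,"dy": 0,"dz": 0,"twist": 0,"hand": 0.6},{"dx": 0,"dy": 0,"dz": 0,"twist": 0,"hand": 0.5},{"dx": 0,"dy": 0,"dz": 0,"twist": 0,"hand": 0.5},{"dx": 0,"dy": 0,"dz": 0,"twist": 0,"hand": 0.5}])

```text
time_s: 24.2
tcp_pos: [0.4648, -0.1308, -0.0214]
ee_rot: [0.426, 0.905, 0.0, 0.0]
contact_force: [0.9, 0.1, 1.3]
finger_gap: 0.0559
grasp_force: 30.0
```

>>> drive_tool(motion=[{"dx": 0,"dy": 0,"dz": 0,"twist": 0,"hand": 0.5},{"dx": 0,"dy": 0,"dz": 0,"twist": 0,"hand": 0.5},{"dx": 0,"dy": 0,"dz": 0,"twist": 0,"hand": 0.5},{"dx": 0,"dy": 0,"dz": 0,"twist": 0,"hand": 0.5},{"dx": 0,"dy": 0,"dz": 0,"twist": 0,"hand": 0.5}])

```text
time_s: 24.7
tcp_pos: [0.4648, -0.1308, -0.0214]
ee_rot: [0.426, 0.905, -0.0, 0.0]
contact_force: [-0.2, 0.1, 2.5]
finger_gap: 0.056
grasp_force: 30.0
```

>>> drive_tool(motion=[{"dx": 0,"dy": 0,"dz": -0.06,"twist": 0,"hand": 0.5},{"dx": 0,"dy": 0,"dz": -0.2,"twist": 0,"hand": 0.5},{"dx": 0,"dy": 0,"dz": -0.36,"twist": 0,"hand": 0.5},{"dx": 0,"dy": 0,"dz": -0.5,"twist": 0,"hand": 0.5},{"dx": 0,"dy": 0,"dz": -0.56,"twist": 0,"hand": 0.5}])

```text
time_s: 25.2
tcp_pos: [0.4664, -0.1316, 0.1219]
ee_rot: [0.426, 0.905, -0.0, 0.002]
contact_force: [0.7, -0.2, -1.6]
finger_gap: 0.0558
grasp_force: 30.0
```

Run:
```python
from h import *
s=env.read_state();print(s["grasp_force"],s["finger_gap"],s["tcp_pos"])
print(move([.6347,.0214,.119],10.7))
```

```text
29.994794754311442 0.0557715375413703 [ 0.46643281 -0.1315654   0.12193419]
(array([0.0436, 0.9085, 0.0135]), np.float64(0.0801))
```

>>> drive_tool(motion=[{"dx": 0.004,"dy": 0.07,"dz": 0,"twist": 0,"hand": 0.5},{"dx": 0.01,"dy": 0.17,"dz": 0,"twist": 0,"hand": 0.5},{"dx": 0.014,"dy": 0.28,"dz": 0,"twist": 0,"hand": 0.5},{"dx": 0.02,"dy": 0.39,"dz": 0,"twist": 0,"hand": 0.5},{"dx": 0.024,"dy": 0.5,"dz": 0,"twist": 0,"hand": 0.5}])

```text
time_s: 25.7
tcp_pos: [0.5575, -0.0457, 0.1177]
ee_rot: [0.426, 0.905, -0.0, -0.001]
contact_force: [-0.4, -1.3, -1.5]
finger_gap: 0.056
grasp_force: 30.0
```

>>> drive_tool(motion=[{"dx": 0.005,"dy": 0.1,"dz": 0,"twist": 0.018,"hand": 0.5},{"dx": 0.01,"dy": 0.2,"dz": 0,"twist": 0.036,"hand": 0.5},{"dx": 0.015,"dy": 0.3,"dz": 0,"twist": 0.054,"hand": 0.5},{"dx": 0.02,"dy": 0.38,"dz": 0,"twist": 0.07,"hand": 0.5},{"dx": 0.02,"dy": 0.41,"dz": 0,"twist": 0.08,"hand": 0.5}])

```text
time_s: 26.2
tcp_pos: [0.6337, 0.0241, 0.1173]
ee_rot: [0.639, 0.769, -0.0, -0.001]
contact_force: [-0.5, -0.1, -2.0]
finger_gap: 0.0559
grasp_force: 30.0
```

Run:
```python
from h import *
look("tub_plain_floor",.014,"w10"); look("lugbox_center",.18)
print(move([.6347,.0214,-.0154],10.7))
```

```text
tcp [0.6337 0.0241 0.1173] t 26.2 gap 0.055869409073075034
sil 0.83 px [283. 167.] [0.6294 0.0511] (0.044, 99.3) (0.101, 9.3)
pt 0.85 [0.627  0.0474 0.0084]
tcp [0.6326 0.0228 0.1174] t 26.35 gap 0.05571243868921771
sil 0.91 px [288. 231.] [0.6284 0.0458] (0.047, 100.8) (0.056, 10.8)
sil 0.65 px [124. 194.] [0.5499 0.051 ] (0.031, 178.9) (0.04, 88.9)
sil 0.19 px [135.  65.] [0.5494 0.114 ] (0.024, 176.7) (0.02, 86.7)
pt 0.9 [0.6337 0.0436 0.1818]
(array([-0.0042,  0.0088,  0.5336]), np.float64(0.0002))
```

View pics/w10.png

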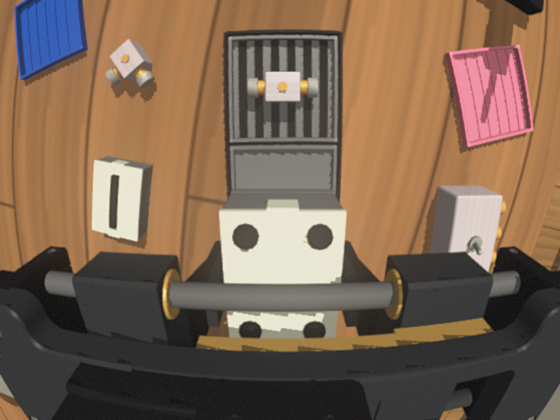

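The box is held square over the plain tub. The arrestor lies flat in the ribbed tub at (283,86). Lowering.

>>> drive_tool(motion=[{"dx": -0.004,"dy": 0.008,"dz": 0.08,"twist": 0,"hand": 0.5},{"dx": -0.004,"dy": 0.008,"dz": 0.2,"twist": 0,"hand": 0.5},{"dx": -0.004,"dy": 0.008,"dz": 0.32,"twist": 0,"hand": 0.5},{"dx": -0.004,"dy": 0.008,"dz": 0.4,"twist": 0,"hand": 0.5},{"dx": -0.004,"dy": 0.008,"dz": 0.43,"twist": 0,"hand": 0.5}])

```text
time_s: 27.0
tcp_pos: [0.6327, 0.0214, 0.0081]
ee_rot: [0.638, 0.77, -0.001, -0.002]
contact_force: [-0.2, 0.1, -1.1]
finger_gap: 0.0556
grasp_force: 30.0
```

>>> drive_tool(motion=[{"dx": 0,"dy": 0,"dz": 0.025,"twist": 0,"hand": 0.5},{"dx": 0,"dy": 0,"dz": 0.05,"twist": 0,"hand": 0.5},{"dx": 0,"dy": 0,"dz": 0.075,"twist": 0,"hand": 0.5},{"dx": 0,"dy": 0,"dz": 0.09,"twist": 0,"hand": 0.5},{"dx": 0,"dy": 0,"dz": 0.095,"twist": 0,"hand": 0.5}])

```text
time_s: 27.5
tcp_pos: [0.6354, 0.0219, -0.0128]
ee_rot: [0.638, 0.77, 0.0, 0.0]
contact_force: [0.6, -0.1, -1.7]
finger_gap: 0.0559
grasp_force: 30.0
```

Run:
```python
from h import *
print(env.read_state()["contact_force"],move([.6347,.0214,-.0154],10.7))
```

```text
[ 0.61414045 -0.11475662 -1.72207392] (array([-0.0013, -0.003 ,  0.0103]), np.float64(0.0001))
```

>>> drive_tool(motion=[{"dx": -0.001,"dy": -0.003,"dz": 0.003,"twist": 0,"hand": 0.5},{"dx": -0.001,"dy": -0.003,"dz": 0.006,"twist": 0,"hand": 0.5},{"dx": -0.001,"dy": -0.003,"dz": 0.009,"twist": 0,"hand": 0.5},{"dx": -0.001,"dy": -0.003,"dz": 0.01,"twist": 0,"hand": 0.5},{"dx": -0.001,"dy": -0.003,"dz": 0.01,"twist": 0,"hand": 0.5}])

```text
time_s: 28.0
tcp_pos: [0.6347, 0.0215, -0.0152]
ee_rot: [0.638, 0.77, 0.0, 0.0]
contact_force: [-0.3, 0.4, -2.2]
finger_gap: 0.056
grasp_force: 30.0
```

>>> drive_tool(motion=[{"dx": 0,"dy": 0,"dz": 0.001,"twist": 0,"hand": 0.5},{"dx": 0,"dy": 0,"dz": 0.002,"twist": 0,"hand": 0.5},{"dx": 0,"dy": 0,"dz": 0.003,"twist": 0,"hand": 0.5},{"dx": 0,"dy": 0,"dz": 0.003,"twist": 0,"hand": 0.5},{"dx": 0,"dy": 0,"dz": 0.003,"twist": 0,"hand": 0.5}])

```text
time_s: 28.5
tcp_pos: [0.6348, 0.0214, -0.0153]
ee_rot: [0.638, 0.77, 0.0, 0.0]
contact_force: [-3.0, 1.1, 5.4]
finger_gap: 0.0555
grasp_force: 30.0
```

Contact. Releasing, rising, and moving on to the bar box.

>>> drive_tool(motion=[{"dx": 0,"dy": 0,"dz": 0,"twist": 0,"hand": 0.68},{"dx": 0,"dy": 0,"dz": 0,"twist": 0,"hand": 0.72},{"dx": 0,"dy": 0,"dz": 0,"twist": 0,"hand": 0.78},{"dx": 0,"dy": 0,"dz": 0,"twist": 0,"hand": 0.78},{"dx": 0,"dy": 0,"dz": 0,"twist": 0,"hand": 0.78}])

```text
time_s: 29.0
tcp_pos: [0.6347, 0.0215, -0.0162]
ee_rot: [0.638, 0.77, -0.0, -0.0]
contact_force: [-0.5, 0.4, -0.9]
finger_gap: 0.0678
grasp_force: 0.0
```

>>> drive_tool(motion=[{"dx": 0,"dy": 0,"dz": -0.06,"twist": 0,"hand": 0.78},{"dx": 0,"dy": 0,"dz": -0.18,"twist": 0,"hand": 0.78},{"dx": 0,"dy": 0,"dz": -0.34,"twist": 0,"hand": 0.9},{"dx": 0,"dy": 0,"dz": -0.5,"twist": 0,"hand": 1},{"dx": 0,"dy": 0,"dz": -0.58,"twist": 0,"hand": 1}])

```text
time_s: 29.5
tcp_pos: [0.6372, 0.0213, 0.1351]
ee_rot: [0.638, 0.77, 0.002, 0.003]
contact_force: [0.5, -0.0, 0.3]
finger_gap: 0.0829
grasp_force: 0.0
```

Run:
```python
from h import *
print(move([.468,-.008,.125],0.3))
```

```text
(array([ 0.0108, -0.687 ,  0.0356]), np.float64(0.029))
```

>>> drive_tool(motion=[{"dx": 0.002,"dy": -0.1,"dz": 0,"twist": 0,"hand": 1},{"dx": 0.005,"dy": -0.26,"dz": 0,"twist": 0,"hand": 1},{"dx": 0.008,"dy": -0.42,"dz": 0,"twist": 0,"hand": 1},{"dx": 0.01,"dy": -0.58,"dz": 0.02,"twist": 0.015,"hand": 1},{"dx": 0.011,"dy": -0.687,"dz": 0.02,"twist": 0.029,"hand": 1}])

```text
time_s: 30.0
tcp_pos: [0.4629, -0.0078, 0.1242]
ee_rot: [0.707, 0.708, -0.0, -0.0]
contact_force: [0.4, -0.4, -0.2]
finger_gap: 0.0871
grasp_force: 0.0
```

>>> drive_tool(motion=[{"dx": 0,"dy": 0,"dz": 0,"twist": 0,"hand": 1},{"dx": 0,"dy": 0,"dz": 0,"twist": 0,"hand": 1},{"dx": 0,"dy": 0,"dz": 0,"twist": 0,"hand": 1},{"dx": 0,"dy": 0,"dz": 0,"twist": 0,"hand": 1},{"dx": 0,"dy": 0,"dz": 0,"twist": 0,"hand": 1}])

```text
time_s: 30.5
tcp_pos: [0.4661, -0.0077, 0.124]
ee_rot: [0.705, 0.709, 0.0, -0.0]
contact_force: [-0.3, 0.4, -0.2]
finger_gap: 0.0868
grasp_force: 0.0
```

```bash
cat >> h.py <<'E'
def dark(n,zt,ctr,im=None,rad=.04,thr=60,amin=8):
    """centroids of dark blobs on a lid near world ctr, plane zt"""
    C=cal(n); im=env.capture(n) if im is None else im
    u,v=proj(n,[*ctr,zt],C); g=cv2.cvtColor(im,cv2.COLOR_BGR2GRAY)
    cv2.imwrite("pics/_d.png",im)
    nb,l,st,ce=cv2.connectedComponentsWithStats((g<thr).astype(np.uint8))
    for i in range(1,nb):
        if amin<st[i,4]<1500:
            w=unproj(n,*ce[i],zt,C)[:2]
            if np.hypot(*(w-ctr))<rad:
                ys,xs=np.nonzero(l==i); p=np.array([unproj(n,a,b,zt,C)[:2] for a,b in zip(xs,ys)]); e=np.linalg.eigh(np.cov(p.T))[1][:,1]
                print("dark",st[i,4],ce[i].round(1),w.round(4),round(np.degrees(np.arctan2(e[1],e[0]))%180,1))
E
python3 - <<'E'
from h import *
look("barbox_center",.028)
dark("wrist",.034,[.468,-.008])
dark("top",.034,[.468,-.008])
dark("wrist",.0535,[.635,.0214],rad=.06)
dark("top",.0535,[.635,.0214],rad=.05,amin=4)
E
```

```text
tcp [ 0.4661 -0.0077  0.124 ] t 30.5 gap 0.08683320308116772
sil 0.94 px [288. 197.] [ 0.468  -0.0069] (0.057, 178.6) (0.081, 88.6)
dark 9 [286.3 178.1] [ 0.656  -0.0046] 111.7
dark 8 [263.1 182.1] [0.6465 0.0474] 137.7
dark 9 [288.9 192.3] [ 0.6237 -0.0105] 20.0
dark 10 [265.8 196.5] [0.6139 0.0409] 1.4
```

Run:
```python
from h import *
for t in (75,95,120):
    print(t); dark("wrist",.034,[.468,-.008],thr=t,amin=60)
for d in env.search_frame("barbox_center","wrist")[:2]: print(d)
```

```text
75
95
120
{'xyz': [0.4632, -0.0032, 0.0275], 'score': 0.91}
{'xyz': [0.6045, 0.1194, 0.0345], 'score': 0.45}
```

Run:
```python
from h import *
im=env.capture("wrist"); g=cv2.cvtColor(im,cv2.COLOR_BGR2GRAY)
m=env.silhouettes("barbox_center","wrist")[0]["region"]; ys,xs=np.nonzero(m); print(xs.min(),xs.max(),ys.min(),ys.max())
print(g[ys.min()-2:ys.max()+3:5, xs.min()-2:xs.max()+3:5])
C=cal("wrist"); print(proj("wrist",[.468,-.008,.034],C))
```

```text
255 316 153 237
[[193 190 191 187 187 189 187 190 189 187 184 189 188 190]
 [192 219 218 207 190 236 247 247 244 158 155 153 156 191]
 [192 247 247 247 247 247 247 247 247 247 247 247 247 192]
 [192 247 247 247 247 247 247 247 247 247 247 247 247 191]
 [194 247 247 247 247 247 121 121 247 247 247 247 247 191]
 [195 247 247 247 247 247 128 132 247 247 247 247 247 193]
 [197 247 247 247 247 247 127 134 247 247 247 247 247 194]
 [197 247 247 247 247 247 130 142 247 247 247 247 247 194]
 [197 247 247 247 247 247 131 155 247 247 247 247 247 197]
 [198 247 247 247 247 247 132 166 247 247 247 247 248 197]
 [198 247 247 247 247 248 130 172 247 247 247 247 248 196]
 [199 247 247 247 247 249 130 185 247 247 247 247 248 196]
 [200 247 247 247 247 249 131 214 247 247 247 247 246 195]
 [199 247 247 247 247 249 127 239 247 247 247 247 246 196]
 [198 247 247 247 247 250 123 242 247 247 247 247 238 195]
 [197 247 247 247 247 249 122 241 247 247 247 247 228 195]
 [197 247 247 247 247 247 247 247 247 247 247 247 214 194]
 [193 146 153 164 166 252 251 251 222 221 238 243 196 195]]
(np.float64(285.1764150378079), np.float64(198.9010750741215))
```

Run:
```python
from h import *
dark("wrist",.034,[.468,-.008],thr=200,amin=60)
im=cv2.imread("pics/_d.png"); g=cv2.cvtColor(im,cv2.COLOR_BGR2GRAY); C=cal("wrist")
# lid outline at z .028
nb,l,st,ce=cv2.connectedComponentsWithStats((g>=225).astype(np.uint8))
i=l[170,270]; ys,xs=np.nonzero(l==i)
w=np.array([unproj("wrist",a,b,.028,C)[:2] for a,b in zip(xs,ys)],np.float32)
r=cv2.minAreaRect(w); b=cv2.boxPoints(r); print(r[0],r[1],np.degrees(np.arctan2(*(b[1]-b[0])[::-1]))%90)
print(move([.468,-.008,.0],0))
```

```text
dark 481 [284.3 198. ] [ 0.4672 -0.0072] 88.3
(0.46737241744995117, -0.0077284760773181915) (0.08086727559566498, 0.057028889656066895) 88.47736
(array([-0.0009,  0.0104,  0.496 ]), np.float64(0.0008))
```

>>> drive_tool(motion=[{"dx": 0,"dy": 0.006,"dz": 0.1,"twist": 0.005,"hand": 1},{"dx": 0,"dy": 0.006,"dz": 0.25,"twist": 0.005,"hand": 1},{"dx": 0,"dy": 0.006,"dz": 0.38,"twist": 0.005,"hand": 1},{"dx": 0,"dy": 0.006,"dz": 0.47,"twist": 0.005,"hand": 1},{"dx": 0,"dy": 0.006,"dz": 0.5,"twist": 0.005,"hand": 1}])

```text
time_s: 31.7
tcp_pos: [0.4645, -0.0074, -0.0036]
ee_rot: [0.716, 0.698, -0.001, -0.002]
contact_force: [-0.4, 0.1, 0.1]
finger_gap: 0.0871
grasp_force: 0.0
```

>>> drive_tool(motion=[{"dx": 0,"dy": 0,"dz": 0.03,"twist": 0,"hand": 1},{"dx": 0,"dy": 0,"dz": 0.06,"twist": 0,"hand": 1},{"dx": 0,"dy": 0,"dz": 0.09,"twist": 0,"hand": 1},{"dx": 0,"dy": 0,"dz": 0.1,"twist": 0,"hand": 0.9},{"dx": 0,"dy": 0,"dz": 0.1,"twist": 0,"hand": 0.8}])

```text
time_s: 32.2
tcp_pos: [0.4669, -0.0078, -0.026]
ee_rot: [0.716, 0.698, -0.0, -0.0]
contact_force: [0.0, -0.4, 0.1]
finger_gap: 0.0779
grasp_force: 0.0
```

>>> drive_tool(motion=[{"dx": 0,"dy": 0,"dz": 0,"twist": 0,"hand": 0.7},{"dx": 0,"dy": 0,"dz": 0,"twist": 0,"hand": 0.6},{"dx": 0,"dy": 0,"dz": 0,"twist": 0,"hand": 0.5},{"dx": 0,"dy": 0,"dz": 0,"twist": 0,"hand": 0.5},{"dx": 0,"dy": 0,"dz": 0,"twist": 0,"hand": 0.5}])

```text
time_s: 32.7
tcp_pos: [0.4673, -0.0078, -0.0256]
ee_rot: [0.716, 0.698, 0.0, 0.0]
contact_force: [-0.4, 0.4, 2.4]
finger_gap: 0.0556
grasp_force: 30.0
```

>>> drive_tool(motion=[{"dx": 0,"dy": 0,"dz": 0,"twist": 0,"hand": 0.5},{"dx": 0,"dy": 0,"dz": 0,"twist": 0,"hand": 0.5},{"dx": 0,"dy": 0,"dz": 0,"twist": 0,"hand": 0.5},{"dx": 0,"dy": 0,"dz": 0,"twist": 0,"hand": 0.5},{"dx": 0,"dy": 0,"dz": 0,"twist": 0,"hand": 0.5}])

```text
time_s: 33.2
tcp_pos: [0.4673, -0.0078, -0.0257]
ee_rot: [0.716, 0.698, 0.0, 0.0]
contact_force: [-0.4, 0.2, 6.6]
finger_gap: 0.0556
grasp_force: 30.0
```

>>> drive_tool(motion=[{"dx": 0,"dy": 0,"dz": -0.06,"twist": 0,"hand": 0.5},{"dx": 0,"dy": 0,"dz": -0.2,"twist": 0,"hand": 0.5},{"dx": 0,"dy": 0,"dz": -0.36,"twist": 0,"hand": 0.5},{"dx": 0,"dy": 0,"dz": -0.52,"twist": 0,"hand": 0.5},{"dx": 0,"dy": 0,"dz": -0.6,"twist": 0,"hand": 0.5}])

```text
time_s: 33.7
tcp_pos: [0.4683, -0.008, 0.1272]
ee_rot: [0.716, 0.698, 0.001, 0.002]
contact_force: [0.3, -0.1, -2.7]
finger_gap: 0.0559
grasp_force: 30.0
```

Run:
```python
from h import *
s=env.read_state();print(s["grasp_force"],s["finger_gap"],s["tcp_pos"])
print(move([.6347,.0214,.124],10.7))
```

```text
29.9997778236866 0.055947955122352365 [ 0.46833537 -0.00801771  0.1271809 ]
(array([0.1352, 0.6621, 0.0153]), np.float64(-0.0339))
```

Run:
```python
from h import *
for n in("wrist","top"):
    C=cal(n); im=env.capture(n); g=cv2.cvtColor(im,cv2.COLOR_BGR2GRAY); print(n)
    u,v=map(int,proj(n,[.6347,.0214,.048],C)); print(u,v,g[v,u])
    T=int(g[v,u])-22
    nb,l,st,ce=cv2.connectedComponentsWithStats((g>=T).astype(np.uint8)); i=l[v,u]; print(st[i])
    reg=(l==i).astype(np.uint8); cs=cv2.findContours(reg,cv2.RETR_CCOMP,cv2.CHAIN_APPROX_NONE)
    k=max(cs[0],key=cv2.contourArea)[:,0]; w=np.array([unproj(n,*p,.048,C)[:2] for p in k],np.float32)
    r=cv2.minAreaRect(w); b=cv2.boxPoints(r); print("lid",np.round(r[0],4),np.round(r[1],4),np.degrees(np.arctan2(*(b[1]-b[0])[::-1]))%90)
    L=[]
    for c,h in zip(cs[0],cs[1][0]):
        if h[3]>=0 and cv2.contourArea(c)>3: L.append(unproj(n,*c[:,0].mean(0),.0507,C)[:2]); print("hole",cv2.contourArea(c),L[-1].round(4))
    if L: print(np.mean(L,0))
```

```text
wrist
455 168 230
[ 427  127   53   85 3226]
lid [0.6345 0.0207] [0.0555 0.0788] 10.774208
hole 145.5 [ 0.6221 -0.0085]
hole 133.5 [ 0.6544 -0.0025]
hole 159.0 [0.6123 0.0432]
hole 151.5 [0.6446 0.0489]
[0.63333362 0.02027518]
top
274 187 234
[258 174  36  28 661]
lid [0.6356 0.0195] [0.0541 0.077 ] 10.512695
hole 42.5 [0.614  0.0414]
hole 43.0 [ 0.6238 -0.0099]
hole 43.5 [0.6467 0.0473]
hole 42.0 [ 0.6565 -0.004 ]
[0.6352382  0.01870004]
```

>>> drive_tool(motion=[{"dx": 0.02,"dy": 0.08,"dz": 0,"twist": -0.008,"hand": 0.5},{"dx": 0.045,"dy": 0.22,"dz": 0,"twist": -0.016,"hand": 0.5},{"dx": 0.08,"dy": 0.4,"dz": 0,"twist": -0.025,"hand": 0.5},{"dx": 0.11,"dy": 0.56,"dz": 0,"twist": -0.034,"hand": 0.5},{"dx": 0.131,"dy": 0.66,"dz": 0,"twist": -0.034,"hand": 0.5}])

```text
time_s: 34.3
tcp_pos: [0.6335, 0.0211, 0.1207]
ee_rot: [0.637, 0.771, -0.001, -0.001]
contact_force: [-0.2, -0.0, -1.4]
finger_gap: 0.056
grasp_force: 30.0
```

>>> drive_tool(motion=[{"dx": 0,"dy": 0,"dz": 0.08,"twist": 0,"hand": 0.5},{"dx": 0,"dy": 0,"dz": 0.16,"twist": 0,"hand": 0.5},{"dx": 0,"dy": 0,"dz": 0.23,"twist": 0,"hand": 0.5},{"dx": 0,"dy": 0,"dz": 0.28,"twist": 0,"hand": 0.5},{"dx": 0,"dy": 0,"dz": 0.3,"twist": 0,"hand": 0.5}])

```text
time_s: 34.8
tcp_pos: [0.6302, 0.0208, 0.0452]
ee_rot: [0.638, 0.77, -0.002, -0.002]
contact_force: [0.5, 0.1, -1.6]
finger_gap: 0.0557
grasp_force: 30.0
```

>>> drive_tool(motion=[{"dx": 0,"dy": 0,"dz": 0,"twist": 0,"hand": 0.5},{"dx": 0,"dy": 0,"dz": 0.01,"twist": 0,"hand": 0.5},{"dx": 0,"dy": 0,"dz": 0.02,"twist": 0,"hand": 0.5},{"dx": 0,"dy": 0,"dz": 0.02,"twist": 0,"hand": 0.5},{"dx": 0,"dy": 0,"dz": 0.02,"twist": 0,"hand": 0.5}])

```text
time_s: 35.3
tcp_pos: [0.633, 0.0205, 0.0445]
ee_rot: [0.638, 0.77, 0.0, 0.0]
contact_force: [0.2, 0.1, -1.2]
finger_gap: 0.0558
grasp_force: 30.0
```

Run:
```python
from h import *
print(env.read_state()["tcp_pos"],move([.6347,.0203,.0224],10.7))
```

```text
[0.63302639 0.02054589 0.04450909] (array([-0.0022,  0.0063,  0.0884]), np.float64(0.0001))
```

>>> drive_tool(motion=[{"dx": -0.002,"dy": 0.006,"dz": 0.015,"twist": 0,"hand": 0.5},{"dx": -0.002,"dy": 0.006,"dz": 0.03,"twist": 0,"hand": 0.5},{"dx": -0.002,"dy": 0.006,"dz": 0.045,"twist": 0,"hand": 0.5},{"dx": -0.002,"dy": 0.006,"dz": 0.052,"twist": 0,"hand": 0.5},{"dx": -0.002,"dy": 0.006,"dz": 0.055,"twist": 0,"hand": 0.5}])

```text
time_s: 35.8
tcp_pos: [0.6339, 0.0204, 0.0297]
ee_rot: [0.638, 0.77, -0.0, -0.0]
contact_force: [-0.0, -0.1, -0.8]
finger_gap: 0.0556
grasp_force: 30.0
```

>>> drive_tool(motion=[{"dx": 0,"dy": 0,"dz": 0.004,"twist": 0,"hand": 0.5},{"dx": 0,"dy": 0,"dz": 0.008,"twist": 0,"hand": 0.5},{"dx": 0,"dy": 0,"dz": 0.012,"twist": 0,"hand": 0.5},{"dx": 0,"dy": 0,"dz": 0.016,"twist": 0,"hand": 0.5},{"dx": 0,"dy": 0,"dz": 0.016,"twist": 0,"hand": 0.5}])

```text
time_s: 36.3
tcp_pos: [0.6342, 0.0204, 0.0261]
ee_rot: [0.638, 0.77, -0.0, -0.0]
contact_force: [-0.5, -0.3, -0.5]
finger_gap: 0.0556
grasp_force: 30.0
```

Now at 26 mm, below where the lug tops begin (28 mm), with no load on the wrist. The lugs have entered the recess; continuing to 22.4 mm.

>>> drive_tool(motion=[{"dx": 0,"dy": 0.001,"dz": 0.003,"twist": 0,"hand": 0.5},{"dx": 0,"dy": 0.001,"dz": 0.006,"twist": 0,"hand": 0.5},{"dx": 0,"dy": 0.001,"dz": 0.009,"twist": 0,"hand": 0.5},{"dx": 0,"dy": 0.001,"dz": 0.012,"twist": 0,"hand": 0.5},{"dx": 0,"dy": 0.001,"dz": 0.013,"twist": 0,"hand": 0.5}])

```text
time_s: 36.8
tcp_pos: [0.6344, 0.0204, 0.0228]
ee_rot: [0.638, 0.77, -0.0, -0.0]
contact_force: [0.7, -1.0, -1.7]
finger_gap: 0.0556
grasp_force: 30.0
```

>>> drive_tool(motion=[{"dx": 0,"dy": 0,"dz": 0.001,"twist": 0,"hand": 0.5},{"dx": 0,"dy": 0,"dz": 0.002,"twist": 0,"hand": 0.5},{"dx": 0,"dy": 0,"dz": 0.003,"twist": 0,"hand": 0.5},{"dx": 0,"dy": 0,"dz": 0.004,"twist": 0,"hand": 0.5},{"dx": 0,"dy": 0,"dz": 0.004,"twist": 0,"hand": 0.5}])

```text
time_s: 37.3
tcp_pos: [0.6346, 0.0204, 0.0224]
ee_rot: [0.638, 0.77, -0.0, 0.0]
contact_force: [-2.9, 0.3, 3.4]
finger_gap: 0.0557
grasp_force: 30.0
```

Seated at 22.4 mm as predicted. Release and back off.

>>> drive_tool(motion=[{"dx": 0,"dy": 0,"dz": 0,"twist": 0,"hand": 0.68},{"dx": 0,"dy": 0,"dz": 0,"twist": 0,"hand": 0.75},{"dx": 0,"dy": 0,"dz": 0,"twist": 0,"hand": 0.85},{"dx": 0,"dy": 0,"dz": 0,"twist": 0,"hand": 0.85},{"dx": 0,"dy": 0,"dz": 0,"twist": 0,"hand": 0.85}])

```text
time_s: 37.8
tcp_pos: [0.6345, 0.0204, 0.0219]
ee_rot: [0.638, 0.77, -0.0, -0.0]
contact_force: [-0.5, -0.4, -0.2]
finger_gap: 0.0728
grasp_force: 0.0
```

>>> drive_tool(motion=[{"dx": 0,"dy": 0,"dz": -0.06,"twist": 0,"hand": 0.85},{"dx": 0,"dy": 0,"dz": -0.2,"twist": 0,"hand": 0.85},{"dx": 0,"dy": 0,"dz": -0.36,"twist": 0,"hand": 0.85},{"dx": 0,"dy": 0,"dz": -0.5,"twist": 0,"hand": 0.85},{"dx": 0,"dy": 0,"dz": -0.56,"twist": 0,"hand": 0.85}])

```text
time_s: 38.3
tcp_pos: [0.6371, 0.0202, 0.1679]
ee_rot: [0.638, 0.77, 0.002, 0.003]
contact_force: [0.5, -0.4, -0.5]
finger_gap: 0.074
grasp_force: 0.0
```

>>> drive_tool(motion=[{"dx": 0,"dy": -0.1,"dz": 0,"twist": 0,"hand": 0.85},{"dx": 0,"dy": -0.28,"dz": 0,"twist": 0,"hand": 0.85},{"dx": 0,"dy": -0.46,"dz": 0,"twist": 0,"hand": 0.85},{"dx": 0,"dy": -0.64,"dz": 0,"twist": 0,"hand": 0.85},{"dx": 0,"dy": -0.8,"dz": 0,"twist": 0,"hand": 0.85}])

```text
time_s: 38.8
tcp_pos: [0.4355, -0.0168, 0.1611]
ee_rot: [0.638, 0.77, -0.0, -0.001]
contact_force: [0.1, -1.2, 1.0]
finger_gap: 0.0739
grasp_force: 0.0
```

Run:
```python
from h import *
t=env.capture("top"); s=env.capture("scene")
cv2.imwrite("pics/fin.png",np.hstack([cv2.resize(t[150:235,195:360],(400,206*1),interpolation=cv2.INTER_CUBIC),cv2.resize(s[205:285,215:370],(400,206),interpolation=cv2.INTER_CUBIC)]))
```

```text
(no output)
```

View pics/fin.png

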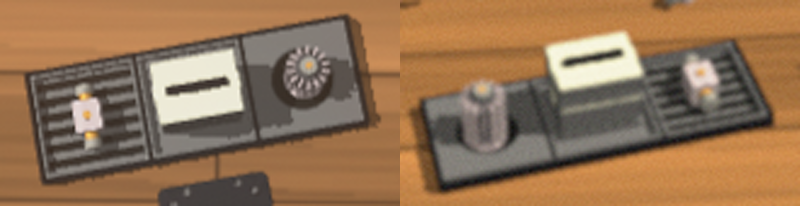

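All four parts are in place: arrestor flat at (87,115), boxes stacked level in the plain tub, load upright in the well at (305,75). Handing in.

```bash
python3 -c "
from plant import env
print(env.finish_job())"
```

```text
the job is handed in; nothing more can be done
None
```

The caddy is packed as asked and handed in at about 39 s: load in the round well, arrestor on the ribs, bar box seated over the lug box's lugs in the plain tub. The look-alikes were not touched, and no verdict came back.

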